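# Re-latch a telescopic camera boom over the specimen jar and take the picture

### The job

Photograph the specimen in the squat jar: squeeze in both spring pins of the camera stand's boom, slide the boom until both pins pop out in the hole that puts the lens above the jar, and let go. Then press the large capture key on the console, firmly but without force, and move clear; leave the jar and the dropper bottle where they stand.

Things in the scene. Friction and masses are not known exactly. Their poses are not given: they have to be found in the camera images.
- camera_stand: Bench camera stand, fixed in a run. Grey board 350 x 120 x 10 mm. Origin on the worktop under the post at one end; x along the board's middle, below the boom, away from the post (board x -50 to 300 mm); y left, z up. Two engraved rings at y = 0: near x = 186, far x = 260 mm. A clamp on the post (46 mm, at x = 0, z = 85 mm) holds a 23 mm square inner tube that rises at 35 degrees towards +x.
- boom (a joint): Travel in m of the boom (outer tube with camera head) up the inner tube. Latches: -0.045 lens over the near ring, 0 start, lens midway, +0.045 lens over the far ring; locked while the pins are out (1 mm play); end stops 7 mm beyond. Pins squeezed flush, 10 to 20 N along the tube moves it out of the holes (their edges push the noses fully in), then about 6 N. It stays where left.
- boom_grip (a point): On the boom's centre line between its middle holes, where both pins stand out at first; moves with the boom, the pins stay. x up along the tube, y across it (level, along the pins), z square to its top. Tube aluminium, 30 mm square, from 63 mm below to 92 mm above this point; 14 mm holes 45 mm apart in both sides. A grip of 30 to 45 N across the pins takes them flush and carries the tube along.
- housing_rear (a point): Middle of the rear lower edge of the level white camera housing (144 x 64 x 40 mm) on the boom. It overhangs the tube: this edge is 72 mm above boom_grip and 14 mm further along the stand's x, so a gripper coming straight down meets it; one square to the tube (35 degrees from vertical, its body leaning back over the post) clears it. Moves with the boom.
- pin_left_tip (a point): Outer end of the brass spring pin on the stand's +y side: 12 mm diameter, its nose narrowing at 45 degrees to 5 mm. It stands out 5 mm from the tube's side. The pins sit in the fixed inner tube, so they do not travel with the boom.
- pin_right_tip (a point): Outer end of the equal pin on the stand's -y side. The tips are 40 mm apart when out.
- pin_left (a joint): How far the left pin is pushed in, in m: 0 out, 0.005 flush with the side of the tube, 0.008 when hidden under the wall between two holes. Spring about 2 N at 0, 4 N at flush.
- pin_right (a joint): The same for the right pin.
- lens (a point): Centre of the camera's downward lens window (barrel 44 mm across); moves with the boom. In the stand's directions it lies 125 mm out along x and 52 mm up from boom_grip.
- jar_centre (a point): Centre, half-way up, of the squat specimen jar: 41 mm across, 58 mm high, white, with a flat lid of nearly its full width. It stands in one of the two rings on the board.
- dropper_centre (a point): Centre, half-way up, of the slim dropper bottle: 28 mm across, 70 mm high, with a narrow cap. It stands in the other ring.
- capture_key: Large key, 34 x 30 mm, in the middle of the black film on the console (low wedge, 104 mm wide, beside the board on the stand's -y side). Origin at the centre of its foot on the film; z out of the film, 30 degrees from vertical towards the stand's -y; it stands out 2.8 mm. Pressed along -z it gives under 1 mm and registers at 4 N; not over 40 N. The two small square keys are not used.

How it is judged:
By the outcome, as a careful person would: the job done as asked, in the order asked, and still so for the second after the job is handed in, with the robot touching nothing.
It also fails if it takes over 43 s, if anything falls off the work surface, if the arm or the gripper's body presses on something with over 40 N, if the wrist force passes 120 N, or if a joint passes its speed limit or range.

### The arm

A 6-joint arm with a two-finger parallel gripper is mounted at the origin on a cart in front of the work surface, level with it; the furniture and walls round the work are solid. World frame = base frame: x ahead of the robot, y to its left, z up, the work surface at z = 0. Lengths are in mm, angles in rad, forces in N, time in s.
With the tool pointing down it reaches from about 350 to 775 mm from the base axis. Payload 7.3 kg.
Tool frame: the origin (TCP) lies at the very end of the fingers, on their centre line; the grasp point (between the pads) lies 19 mm behind it; x points along the fingers, y is the direction in which the jaws open and shut, and the axes are right-handed (so a half turn about x gives the same grasp; the last joint's range is limited). The gripper opens to 92 mm and grips with 3 to 60 N. Pads are 19 mm wide; open, the fingers measure 130 mm over their backs; the gripper's body (75 mm by 190 mm) begins 47 mm behind the grasp point.
Start: joints at [-1.319, 0.342, 1.524, -0, 1.275, -0.146], TCP at [203.404, -484.016, 226.741] pointing down, gripper open.
Joint ranges: [-2.53, 2.53], [-0.77, 2.02], [0.04, 2.7], [-1, 4.14], [0.28, 2.66], [-3.11, 3.11]. Speed limits (rad/s): [2.57, 2.57, 3.14, 3.14, 3.14, 3.14].

### API

Orientations are given as [roll, pitch, yaw] about the fixed x, y, z axes, in that order (R = Rz(yaw) Ry(pitch) Rx(roll)).
In Python, from plant import sensors, capture, bot gives the robot as it stands.
- The arm moves only by the shell command python3 -m crank 'ROWS' [OPENING]. ROWS is JSON, a list of rows, each an object of numbers: "dx", "dy", "dz": the shift along the tool's x, y, z in cm; "spin": the turn about the tool's x in rad. A call has 1 to 20 rows; each row is the pose to reach, as a shift and turn from the pose commanded when the call began, along the tool's axes at that moment; what a row does not reach only later rows make up. A row lasts 1/12 s, in which the tool goes at most 41.7 mm and 7.16 degrees, less where a joint would pass 70% of its speed; a pose out of reach is approached as far as the arm can. A call with a gripper value outside its range is refused whole. OPENING is the opening in per cent of the stroke, from 0 (shut) to 100 (fully open), set as the call begins (- or left out, the last holds). The fingers move at their own pace and stop on an object; the grip force is fixed at half the most. Time passes only in rows, so rows that repeat a pose let the fingers close. It gives the time, the measured TCP pose, the force and the opening at its end, in the units of the state.
- sensors.get_obs(): the state, without advancing time (a new reading comes with each control period).
- capture(name): name is "side" or "top" or "wrist"; returns a dict with "frame" (480x640x3 uint8, blue, green, red), "vfov" (degrees; the focal length in pixels is half the picture's height over the tangent of half this angle, whatever the lens; pixels are square), "cx", "cy" (the principal point, pixels), "view" (4x4, takes a point from world to camera coordinates); the wrist camera has in their place "mount" (4x4, takes a point from camera to tool coordinates, whose origin is the TCP and whose axes are the tool frame's). Camera axes: x right, y down, z forward; pixel columns grow to the right and rows downward; lengths in mm; the calibration is good to about 2 mm. The wrist camera is an equidistant fisheye: a pixel r from the principal point sees the ray r / f radians off the axis. A picture is of the moment at which its call begins: read the wrist's pose just before it. There is no depth.
- bot.close_job(): hands the job in, once; it reports no verdict.
The state is a dict: "time": time; "joint_positions": joint angles; "dq": joint speeds; "tau": joint torques, N m; "tool_pos": TCP position; "tcp_rot": TCP orientation; "contact_force": force on the tool from outside, world axes, zero at the start; "moment": the same for the moment, N m; "grip_width": finger opening in mm.
Only numpy, scipy, OpenCV 4.12 (cv2) and the standard library are available. Lean on these libraries where they do the work, as an engineer would, in place of code of your own. Each camera call takes 0.05 s, during which the arm holds its last target.

## Working session

There is one attempt and no reset: what is moved stays moved. The work goes in short steps, Python scripts to look and compute and a shell command to move; the robot and the scene stay as the last step left them, time stands still between calls to the robot, and variables do not carry over. Pictures are saved under pics/ and viewed, and the job is handed in when it is done.

```bash
ls; mkdir -p pics; python3 - <<'E'
from plant import sensors, capture, bot
import cv2,numpy as np
print(sensors.get_obs())
for n in ("side","top","wrist"):
    c=capture(n); cv2.imwrite(f"pics/{n}0.png",c["frame"])
    print(n,{k:(np.round(v,4).tolist() if k!='frame' else 0) for k,v in c.items()})
E
```

```text
pics
{'time': 0.0, 'joint_positions': array([-1.31900496e+00,  3.42724292e-01,  1.52500944e+00, -3.17905499e-05,
        1.27537006e+00, -1.45992168e-01]), 'dq': array([ 3.11012055e-04, -1.70068418e-04,  2.29735935e-03, -9.07582762e-05,
       -9.60951925e-05, -1.98974747e-04]), 'tau': array([-3.87607565e-05, -4.31239772e+01, -2.44225395e+01,  7.15652341e-02,
        5.58597723e-02, -1.32559417e-04]), 'tool_pos': array([ 203.28781321, -483.61450303,  226.0467825 ]), 'tcp_rot': array([-1.69667428,  1.56928489,  1.84271119]), 'contact_force': array([-0.45870382, -0.2563864 , -1.17147584]), 'moment': array([ 0.0296759 ,  0.01263503, -0.0001842 ]), 'grip_width': 91.52296295642454}
side {'frame': 0, 'vfov': 44.3305, 'cx': 322.1693, 'cy': 242.5256, 'view': [[0.92, -0.391, 0.0263, -622.2232], [-0.134, -0.3769, -0.9165, 93.4018], [0.3683, 0.8397, -0.3991, 968.3833], [0.0, 0.0, 0.0, 1.0]]}
top {'frame': 0, 'vfov': 44.4487, 'cx': 326.9276, 'cy': 239.4342, 'view': [[0.0161, -0.9999, -0.0038, -297.6413], [-0.9885, -0.0153, -0.1507, 580.0167], [0.1506, 0.0062, -0.9886, 931.3788], [0.0, 0.0, 0.0, 1.0]]}
wrist {'frame': 0, 'vfov': 65.7065, 'cx': 330.1235, 'cy': 242.6781, 'mount': [[0.0003, -0.2968, 0.9549, -158.5561], [1.0, -0.0003, -0.0004, 1.1732], [0.0004, 0.9549, 0.2968, -80.9516], [0.0, 0.0, 0.0, 1.0]]}
```

View pics/side0.png

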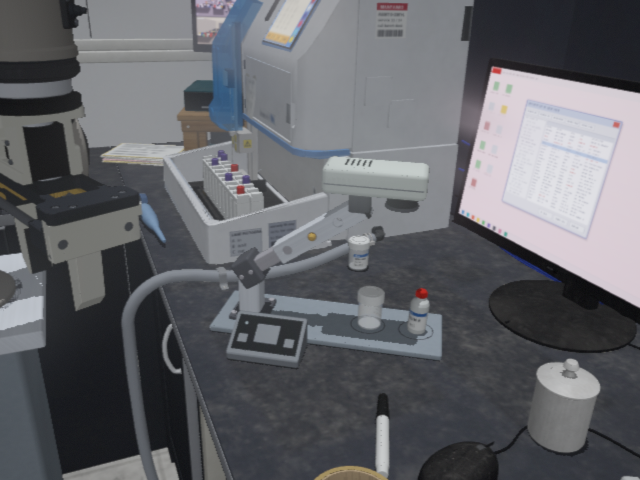

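View pics/top0.png

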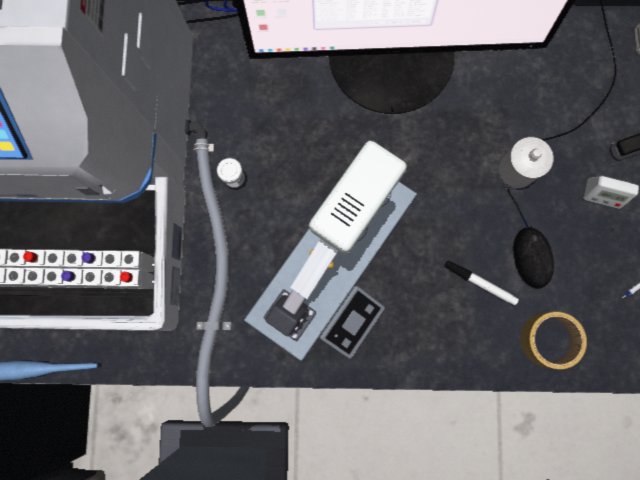

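View pics/wrist0.png

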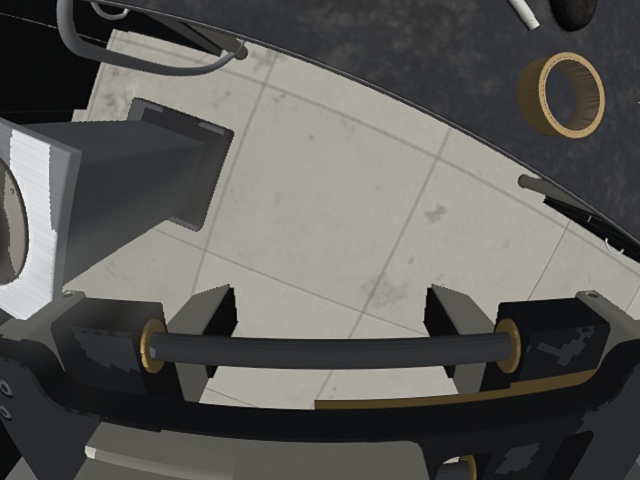

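```bash
cat > h.py <<'E'
import numpy as np, cv2
from plant import sensors, capture, bot
def ray(c,u,v):
    H=c["frame"].shape[0]; f=H/2/np.tan(np.radians(c["vfov"]/2))
    V=np.array(c["view"]); d=V[:3,:3].T@np.array([(u-c["cx"])/f,(v-c["cy"])/f,1]); o=-V[:3,:3].T@V[:3,3]
    return o,d/np.linalg.norm(d)
def onz(c,u,v,z):
    o,d=ray(c,u,v); return o+d*(z-o[2])/d[2]
def proj(c,p):
    V=np.array(c["view"]); q=V[:3,:3]@np.array(p)+V[:3,3]; f=240/np.tan(np.radians(c["vfov"]/2))
    return np.array([c["cx"]+f*q[0]/q[2],c["cy"]+f*q[1]/q[2]])
def tri(c1,p1,c2,p2):
    o1,d1=ray(c1,*p1);o2,d2=ray(c2,*p2)
    s=np.linalg.lstsq(np.stack([d1,-d2],1),o2-o1,rcond=None)[0]
    a=o1+s[0]*d1;b=o2+s[1]*d2; return (a+b)/2,np.linalg.norm(a-b)
E
python3 - <<'E'
from h import *
for n,(x0,x1,y0,y1) in dict(side=(200,460,140,370),top=(230,430,130,370)).items():
    f=cv2.imread(f"pics/{n}0.png")[y0:y1,x0:x1]
    s=3 if n=='side' else 2.5
    cv2.imwrite(f"pics/{n}0z.png",cv2.resize(f,None,fx=s,fy=s,interpolation=cv2.INTER_CUBIC))
E
```

```text
(no output)
```

View pics/side0z.png

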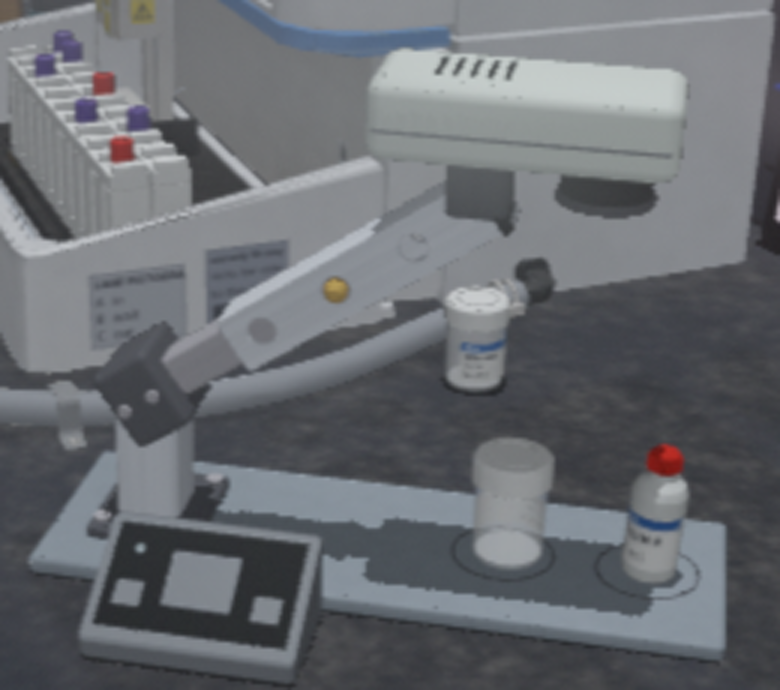

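View pics/top0z.png

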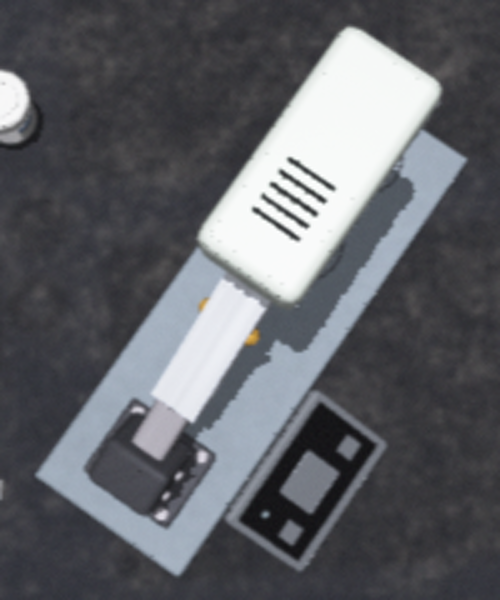

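```bash
cat > m.py <<'E'
from h import *
s=capture("side"); t=capture("top")
A=onz(t,244.8,320.4,10);B=onz(t,302.4,360.4,10);C=onz(t,416.4,193.2,10)
print("corners",A,B,C,np.linalg.norm(A-B),np.linalg.norm(B-C))
ex=(C-B)/np.linalg.norm(C-B); yaw=np.arctan2(ex[1],ex[0]); print("yaw",np.degrees(yaw), np.degrees(np.arctan2(*(A-B)[1::-1])))
for n,c in (("side",s),("top",t)):
    hsv=cv2.cvtColor(c["frame"],cv2.COLOR_BGR2HSV); m=cv2.inRange(hsv,(8,110,80),(32,255,255))
    k,_,st,ce=cv2.connectedComponentsWithStats(m)
    for i in range(1,k):
        if st[i][4]>3 and 280<ce[i][0]<360 and 200<ce[i][1]<300: print(n,st[i],ce[i])
E
python3 m.py
```

```text
corners [ 449.80621067 -152.28235355   10.        ] [ 385.3924267  -250.67671361   10.        ] [ 673.36120334 -442.30781914   10.        ] 117.60351039515159 345.90243844504596
yaw -33.64209458505951 56.78927063537457
side [309 233   6   7  36] [311.5        236.16666667]
top [310 250   2   3   4] [310.5 251. ]
top [328 262   6   6  21] [330.9047619  264.95238095]
```

```bash
cat >> m.py <<'E'
print("R pin",tri(s,(311.8,236.3),t,(330.9,265)))
for yaw in (np.radians(-33.4),):
    ex=np.array([np.cos(yaw),np.sin(yaw),0]);ey=np.array([-np.sin(yaw),np.cos(yaw),0]);ez=np.array([0,0,1])
    O=(A+B)/2+50*ex; O[2]=0
    mid=(A+C)/2; O2=mid-125*ex; O2[2]=0
    print("O",O,O2)
    O=(O+O2)/2
    P=lambda x,y,z:O+x*ex+y*ey+z*ez
    for nm,q in dict(gripR=(98,-20,153.6),gripL=(98,20,153.6),ring1=(186,0,10),ring2=(260,0,10),lens=(223,0,205.6),A=(-50,60,10),B=(-50,-60,10),C=(300,-60,10),D=(300,60,10),rearL=(112,32,225.6),rearR=(112,-32,225.6),rtopR=(112,-32,265.6)).items():
        print(nm,P(*q).round(1),proj(s,P(*q)).round(1),proj(t,P(*q)).round(1))
# key
k,_=[0,0]
o=tri(s,(200+200/3,140+582/3),t,(230+309/2.5,130+481/2.5)); print("key",o, ex@(o[0]-O),ey@(o[0]-O))
E
python3 m.py
```

```text
corners [ 449.80621067 -152.28235355   10.        ] [ 385.3924267  -250.67671361   10.        ] [ 673.36120334 -442.30781914   10.        ] 117.60351039515159 345.90243844504596
yaw -33.64209458505951 56.78927063537457
side [309 233   6   7  37] [311.45945946 236.08108108]
top [310 250   2   3   4] [310.5 251. ]
top [328 262   6   6  21] [330.9047619  264.95238095]
R pin (array([ 529.94784632, -295.53004038,  155.80326884]), np.float64(0.01242215415352844))
O [ 459.34171185 -229.00357059    0.        ] [ 457.22772409 -228.48499383    0.        ]
gripR [ 529.1 -299.4  153.6] [312.2 238.8] [333.5 265.8]
gripL [ 551.1 -266.   153.6] [317.4 228.6] [311.  250.5]
ring1 [ 613.6 -331.1   10. ] [368.7 324.4] [352.1 226.1]
ring2 [ 675.3 -371.9   10. ] [416.8 330.1] [375.8 191.5]
lens [ 644.5 -351.5  205.6] [402.9 207.8] [372.2 180.5]
A [ 449.6 -151.1   10. ] [234.5 290.1] [244.1 320.5]
B [ 383.5 -251.3   10. ] [209.7 326.5] [302.8 361.6]
C [ 675.7 -444.    10. ] [443.6 355.4] [417.4 191.9]
D [ 741.8 -343.8   10. ] [443.2 313.6] [360.  154.3]
rearL [ 569.4 -263.7  225.6] [329.4 181.2] [307.9 230. ]
rearR [ 534.2 -317.1  225.6] [321.6 194.9] [347.2 256.5]
rtopR [ 534.2 -317.1  265.6] [322.3 166.7] [348.2 252.7]
key (array([ 448.30991943, -334.18142082,   31.48383666]), np.float64(1.7775064212773501)) 49.71367484884486 -93.51490435527053
```

```bash
python3 -m crank '[{"dx":0,"tilt":0}]'
```

```text
invalid input at $[0]: expected keys dx, dy, dz, spin
```

```bash
python3 - <<'E'
from h import *
t=capture("top");s=capture("side")
for p in [(203,-484,226),(332,-782,0),(400,-750,0),(332,-782,226),(500,-650,226),(500,-700,0)]:print(p,proj(t,p),proj(s,p))
from scipy.spatial.transform import Rotation as R
o=sensors.get_obs();print(R.from_euler('xyz',o['tcp_rot']).as_matrix().round(3),o['time'])
E
```

```text
(203, -484, 226) [477.61883711 521.10381092] [ 63.18337987 287.22917964]
(332, -782, 0) [621.4083317  398.12670876] [307.22871219 708.96251989]
(400, -750, 0) [599.90321835 356.15507312] [369.50127635 633.46648734]
(332, -782, 226) [708.09770494 418.63938425] [313.49580425 476.40579182]
(500, -650, 226) [597.87510488 285.9359446 ] [433.81119834 315.79783166]
(500, -700, 0) [567.36414224 295.99283269] [438.47349792 545.27686601]
[[-0.     0.387 -0.922]
 [ 0.    -0.922 -0.387]
 [-1.    -0.    -0.   ]] 0.45
```

```bash
python3 -m crank '[{"dx":-4,"dy":32,"dz":-21},{"dx":-4,"dy":32,"dz":-21},{"dx":-4,"dy":32,"dz":-21},{"dx":-4,"dy":32,"dz":-21},{"dx":-4,"dy":32,"dz":-21},{"dx":-4,"dy":32,"dz":-21},{"dx":-4,"dy":32,"dz":-21},{"dx":-4,"dy":32,"dz":-21},{"dx":-4,"dy":32,"dz":-21},{"dx":-4,"dy":32,"dz":-21},{"dx":-4,"dy":32,"dz":-21},{"dx":-4,"dy":32,"dz":-21}]'; cat > st.py <<'E'
from h import *
from scipy.spatial.transform import Rotation as R
o=sensors.get_obs();M=R.from_euler('xyz',o['tcp_rot']).as_matrix()
print(o['time'],o['joint_positions'].round(4).tolist(),o['tool_pos'].round(1),np.hypot(*o['tool_pos'][:2]).round(1),o['grip_width'].round(1),o['contact_force'].round(1));print(M.round(3))
yaw=np.radians(-33.4);ex=np.array([np.cos(yaw),np.sin(yaw),0]);ey=np.array([-np.sin(yaw),np.cos(yaw),0])
print("tilt",np.degrees(np.arccos(-M[2,0])).round(2))
E
python3 st.py
```

```text
invalid input at $[0]: expected keys dx, dy, dz, spin
Traceback (most recent call last):
  File "st.py", line 4, in <module>
    print(o['time'],o['joint_positions'].round(4).tolist(),o['tool_pos'].round(1),np.hypot(*o['tool_pos'][:2]).round(1),o['grip_width'].round(1),o['contact_force'].round(1));print(M.round(3))
                                                                                                                        ^^^^^^^^^^^^^^^^^^^^^
AttributeError: 'float' object has no attribute 'round'
```

All four keys are required.

```bash
sed -i "s/o\['grip_width'\].round(1)/round(o['grip_width'],1)/" st.py; python3 -m crank '[{"dx":-4,"dy":32,"dz":-21,"spin":0},{"dx":-4,"dy":32,"dz":-21,"spin":0},{"dx":-4,"dy":32,"dz":-21,"spin":0},{"dx":-4,"dy":32,"dz":-21,"spin":0},{"dx":-4,"dy":32,"dz":-21,"spin":0},{"dx":-4,"dy":32,"dz":-21,"spin":0},{"dx":-4,"dy":32,"dz":-21,"spin":0},{"dx":-4,"dy":32,"dz":-21,"spin":0},{"dx":-4,"dy":32,"dz":-21,"spin":0},{"dx":-4,"dy":32,"dz":-21,"spin":0},{"dx":-4,"dy":32,"dz":-21,"spin":0},{"dx":-4,"dy":32,"dz":-21,"spin":0}]'; 
python3 st.py
```

```text
time: 1.45
tool_pos: [498.1, -664.3, 244.9]
tcp_rot: [1.84, 1.543, -0.902]
contact_force: [0.7, -0.1, -0.0]
grip_width: 91.9
1.45 [-1.0208, 1.1075, 0.0393, 0.0035, 1.9675, 0.1516] [ 498.1 -664.3  244.9] 830.3 91.9 [ 0.7 -0.1 -0. ]
[[ 0.017  0.389 -0.921]
 [-0.022 -0.921 -0.389]
 [-1.     0.027 -0.007]]
tilt 1.58
```

```bash
python3 -m crank '[{"dx":0,"dy":30,"dz":-20,"spin":0},{"dx":0,"dy":30,"dz":-20,"spin":0},{"dx":0,"dy":30,"dz":-20,"spin":0},{"dx":0,"dy":30,"dz":-20,"spin":0}]'; 
python3 st.py
```

```text
time: 1.78
tool_pos: [548.2, -657.8, 211.4]
tcp_rot: [1.838, 1.504, -0.905]
contact_force: [-0.5, -0.5, -0.4]
grip_width: 91.7
1.7833 [-0.9669, 1.1504, 0.0361, 0.0043, 1.8883, 0.2072] [ 548.2 -657.8  211.4] 856.2 91.7 [-0.5 -0.5 -0.4]
[[ 0.041  0.386 -0.921]
 [-0.053 -0.92  -0.388]
 [-0.998  0.065 -0.018]]
tilt 3.84
```

```bash
python3 -m crank '[{"dx":0,"dy":-7,"dz":0,"spin":0},{"dx":0,"dy":-10,"dz":0,"spin":0},{"dx":0,"dy":-10,"dz":0,"spin":0},{"dx":0,"dy":-10,"dz":0,"spin":0}]'; 
python3 st.py
```

```text
time: 2.12
tool_pos: [512.6, -574.3, 205.5]
tcp_rot: [1.834, 1.503, -0.91]
contact_force: [0.8, -1.8, 1.0]
grip_width: 91.9
2.1167 [-0.9424, 0.8062, 0.775, 0.0022, 1.4926, 0.2308] [ 512.6 -574.3  205.5] 769.8 91.9 [ 0.8 -1.8  1. ]
[[ 0.042  0.386 -0.922]
 [-0.053 -0.92  -0.388]
 [-0.998  0.065 -0.018]]
tilt 3.88
```

```bash
cat > fk.py <<'E'
import numpy as np
D=[([-1.319,.34272,1.52501,0,1.27537,-.146],(203.29,-483.61,226.05)),
([-1.0208,1.1075,.0393,.0035,1.9675,.1516],(498.1,-664.3,244.9)),
([-.9669,1.1504,.0361,.0043,1.8883,.2072],(548.2,-657.8,211.4)),
([-.9424,.8062,.775,.0022,1.4926,.2308],(512.6,-574.3,205.5))]
A=[];b=[]
for q,p in D:
    r=p[0]*np.cos(q[0])+p[1]*np.sin(q[0]); l=-p[0]*np.sin(q[0])+p[1]*np.cos(q[0]); print("lat",l,"rho",r)
    a,c,e=q[1],q[1]+q[2],q[1]+q[2]+q[4]
    A.append([0,np.sin(a),np.sin(c),np.sin(e)]);b.append(r)
    A.append([1,np.cos(a),np.cos(c),np.cos(e)]);b.append(p[2])
A=np.array(A);s=np.linalg.lstsq(A,np.array(b),rcond=None);print("d1,L2,L3,L5",s[0],s[3],A@s[0]-b)
E
python3 fk.py
```

```text
lat 76.39099226381401 rho 519.0085476183893
lat 77.4243748332375 rho 826.6822643444592
lat 77.70516283617337 rho 852.7520083052304
lat 77.07745533978681 rho 765.9231788360653
d1,L2,L3,L5 [289.43281616 516.69580444 373.94208823 434.71468854] [3.24716682 2.20819299 0.76071209 0.03329437] [ 11.54958223   5.90400423 -11.76099434  -5.26685562  -5.3644816
  -4.64400222  10.32622025   4.00685361]
```

```bash
cat >> fk.py <<'E'
R0=A[0::2];Z0=A[1::2]
for nm in ("a1","off3","both"):
    cols=[]
    if nm!="off3": cols.append([v for _ in D for v in (1,0)])
    if nm!="a1": cols.append([v for q,_ in D for v in (np.cos(q[1]+q[2]),-np.sin(q[1]+q[2]))])
    B=np.hstack([A,np.array(cols).T]); s=np.linalg.lstsq(B,np.array(b),rcond=None); print(nm,s[0].round(1),s[3].round(4),(B@s[0]-b).round(2))
E
python3 fk.py
```

```text
lat 76.39099226381401 rho 519.0085476183893
lat 77.4243748332375 rho 826.6822643444592
lat 77.70516283617337 rho 852.7520083052304
lat 77.07745533978681 rho 765.9231788360653
d1,L2,L3,L5 [289.43281616 516.69580444 373.94208823 434.71468854] [3.24716682 2.20819299 0.76071209 0.03329437] [ 11.54958223   5.90400423 -11.76099434  -5.26685562  -5.3644816
  -4.64400222  10.32622025   4.00685361]
a1 [-100.3  584.   439.8   94.4  -98.2] [3.4299 2.7576 0.7653 0.2133 0.0259] [-0.58  0.62  0.95  2.34 -3.82 -2.68  3.45 -0.29]
off3 [222.6 506.2 379.6 317.7  46.6] [3.6827 2.363  0.8488 0.3633 0.0327] [-0.01 -0.01  0.01  0.06 -0.02 -0.06  0.02  0.01]
both [226.4 505.3 378.9 320.4   1.1  47.1] [3.7219 3.0359 0.8499 0.4462 0.0964 0.0131] [ 0.01 -0.01 -0.01  0.03  0.02 -0.04 -0.01  0.02]
```

```bash
python3 - <<'E'
from h import *
t=capture("top");s=capture("side")
cv2.imwrite("pics/side1.png",s["frame"])
for a,b in (((455,217),(247,55)),((640,290),(548,45))):print(tri(s,a,t,b))
print(onz(t,392,80,10),onz(s,560,315,10))
print(proj(s,(751,-403,547)),proj(s,(790,-430,470)),proj(t,(751,-403,547)))
p=tri(s,(455,217),t,(247,55))[0]
for z in(450,500,550): print(proj(s,(p[0],p[1],z)))
E
```

```text
(array([ 886.68684284, -151.02750368,   87.81818187]), np.float64(1.156246707978742))
(array([ 849.70599391, -604.69241164,  171.79148071]), np.float64(38.447484773679705))
[ 880.23834399 -400.07711705   10.        ] [ 918.67137581 -414.64399177   10.        ]
[528.1722789  -62.76918019] [558.48825466   9.46783558] [462.05348784 -40.12850947]
[479.75724663  15.52176292]
[483.80391996 -17.02842578]
[488.0208427  -50.94804809]
```

View pics/side1.png

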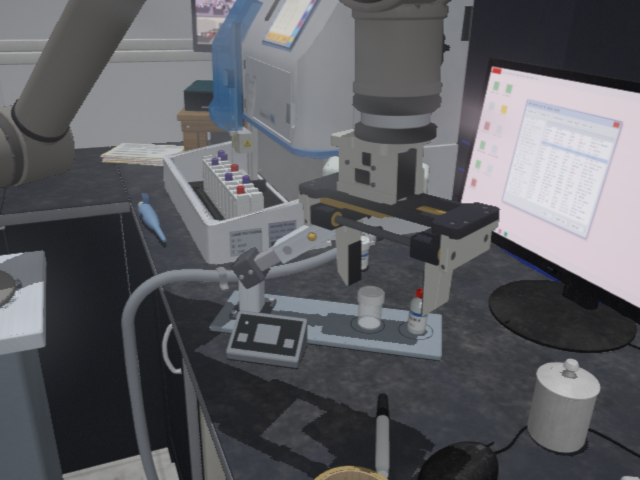

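```bash
python3 -m crank '[{"dx":-20,"dy":0,"dz":0,"spin":-2.16},{"dx":-20,"dy":0,"dz":0,"spin":-2.16},{"dx":-20,"dy":0,"dz":0,"spin":-2.16},{"dx":-20,"dy":0,"dz":0,"spin":-2.16},{"dx":-29.5,"dy":-19.6,"dz":-21.8,"spin":-2.16},{"dx":-29.5,"dy":-19.6,"dz":-21.8,"spin":-2.16},{"dx":-29.5,"dy":-19.6,"dz":-21.8,"spin":-2.16},{"dx":-29.5,"dy":-19.6,"dz":-21.8,"spin":-2.16},{"dx":-29.5,"dy":-19.6,"dz":-21.8,"spin":-2.16},{"dx":-29.5,"dy":-19.6,"dz":-21.8,"spin":-2.16},{"dx":-29.5,"dy":-19.6,"dz":-21.8,"spin":-2.16},{"dx":-29.5,"dy":-19.6,"dz":-21.8,"spin":-2.16},{"dx":-29.5,"dy":-19.6,"dz":-21.8,"spin":-2.16},{"dx":-29.5,"dy":-19.6,"dz":-21.8,"spin":-2.16},{"dx":-29.5,"dy":-19.6,"dz":-21.8,"spin":-2.16},{"dx":-29.5,"dy":-19.6,"dz":-21.8,"spin":-2.16},{"dx":-29.5,"dy":-19.6,"dz":-21.8,"spin":-2.16},{"dx":-29.5,"dy":-19.6,"dz":-21.8,"spin":-2.16}]'; 
python3 st.py
```

```text
time: 3.72
tool_pos: [624.0, -293.3, 489.5]
tcp_rot: [-0.313, 1.504, -0.89]
contact_force: [0.1, 0.6, 0.1]
grip_width: 92.0
3.7167 [-0.5398, 0.7831, 0.0361, -0.0295, 2.2597, -1.553] [ 624.  -293.3  489.5] 689.5 92.0 [0.1 0.6 0.1]
[[ 0.042  0.546  0.837]
 [-0.052  0.838 -0.544]
 [-0.998 -0.02   0.063]]
tilt 3.81
```

```bash
python3 -m crank '[{"dx":-30,"dy":0,"dz":30,"spin":0},{"dx":-30,"dy":0,"dz":30,"spin":0},{"dx":-30,"dy":0,"dz":30,"spin":0},{"dx":-30,"dy":0,"dz":30,"spin":0},{"dx":-30,"dy":0,"dz":30,"spin":0},{"dx":-30,"dy":0,"dz":30,"spin":0}]'; 
python3 st.py
```

```text
time: 4.22
tool_pos: [608.9, -304.3, 510.3]
tcp_rot: [-0.182, 1.478, -0.766]
contact_force: [0.4, 0.1, 0.2]
grip_width: 91.7
4.2167 [-0.5672, 0.7525, 0.0361, -0.0239, 2.2614, -1.5698] [ 608.9 -304.3  510.3] 680.7 91.7 [0.4 0.1 0.2]
[[ 0.067  0.552  0.831]
 [-0.065  0.834 -0.549]
 [-0.996 -0.017  0.092]]
tilt 5.34
```

```bash
python3 -m crank '[{"dx":-100,"dy":0,"dz":100,"spin":0}]';python3 st.py |tail -1;  python3 -m crank '[{"dx":-100,"dy":0,"dz":100,"spin":0}]';python3 st.py |tail -1;python3 -m crank '[{"dx":-100,"dy":0,"dz":100,"spin":0}]';python3 st.py
```

```text
time: 4.3
tool_pos: [609.3, -307.5, 516.5]
tcp_rot: [-0.126, 1.457, -0.709]
contact_force: [-0.2, -0.3, -0.4]
grip_width: 91.8
tilt 6.54
time: 4.38
tool_pos: [608.7, -310.4, 525.6]
tcp_rot: [-0.084, 1.43, -0.667]
contact_force: [-1.4, -0.2, -1.0]
grip_width: 91.7
tilt 8.05
time: 4.47
tool_pos: [607.5, -312.8, 534.8]
tcp_rot: [-0.058, 1.406, -0.64]
contact_force: [0.6, -0.8, 0.2]
grip_width: 91.6
4.4667 [-0.5831, 0.7186, 0.0361, -0.0118, 2.222, -1.5793] [ 607.5 -312.8  534.8] 683.3 91.6 [ 0.6 -0.8  0.2]
[[ 0.132  0.551  0.824]
 [-0.098  0.835 -0.542]
 [-0.986 -0.009  0.164]]
tilt 9.46
```

```bash
python3 -m crank '[{"dx":-60,"dy":0,"dz":100,"spin":0}]' >/dev/null;python3 -m crank '[{"dx":-60,"dy":0,"dz":100,"spin":0}]'>/dev/null; python3 -m crank '[{"dx":-60,"dy":0,"dz":100,"spin":0}]' >/dev/null;python3 -m crank '[{"dx":-60,"dy":0,"dz":100,"spin":0}]'>/dev/null;python3 st.py
```

```text
4.8 [-0.6036, 0.7099, 0.0367, 0.0056, 2.1324, -1.5895] [ 624.1 -335.7  546.7] 708.7 91.8 [-0.8 -0.4  0. ]
[[ 0.216  0.549  0.807]
 [-0.143  0.836 -0.53 ]
 [-0.966 -0.001  0.26 ]]
tilt 15.04
```

```bash
python3 -m crank '[{"dx":-50,"dy":8,"dz":100,"spin":0}]' >/dev/null;python3 -m crank '[{"dx":-50,"dy":8,"dz":100,"spin":0}]'>/dev/null; python3 -m crank '[{"dx":-50,"dy":8,"dz":100,"spin":0}]' >/dev/null;python3 -m crank '[{"dx":-40,"dy":8,"dz":100,"spin":0}]'>/dev/null; python3 -m crank '[{"dx":-40,"dy":8,"dz":100,"spin":0}]'>/dev/null; python3 -m crank '[{"dx":-40,"dy":8,"dz":100,"spin":0}]'>/dev/null;python3 st.py
```

```text
5.3 [-0.6038, 0.7007, 0.0372, 0.0228, 1.9865, -1.5818] [ 660.4 -354.7  568.6] 749.6 91.9 [-0.1 -0.4  0.5]
[[ 0.345  0.545  0.764]
 [-0.213  0.838 -0.502]
 [-0.914  0.011  0.405]]
tilt 23.93
```

```bash
python3 -m crank '[{"dx":-30,"dy":-3,"dz":100,"spin":0}]' >/dev/null;python3 -m crank '[{"dx":-30,"dy":-3,"dz":100,"spin":0}]'>/dev/null; python3 -m crank '[{"dx":-30,"dy":-3,"dz":100,"spin":0}]' >/dev/null;python3 -m crank '[{"dx":-20,"dy":-3,"dz":100,"spin":0}]'>/dev/null; python3 -m crank '[{"dx":-20,"dy":-3,"dz":100,"spin":0}]'>/dev/null; python3 -m crank '[{"dx":-20,"dy":-3,"dz":100,"spin":0}]'>/dev/null;python3 st.py
```

```text
5.8 [-0.6407, 0.7035, 0.0373, 0.0559, 1.8241, -1.6034] [ 690.1 -397.8  591.3] 796.6 92.0 [ 0.1 -0.7 -0.4]
[[ 0.469  0.541  0.698]
 [-0.282  0.841 -0.463]
 [-0.837  0.02   0.546]]
tilt 33.15
```

```bash
python3 -m crank '[{"dx":-20,"dy":-6,"dz":100,"spin":0}]' >/dev/null; cat > go.py <<'E'
import sys
from h import *
from scipy.spatial.transform import Rotation as R
o=sensors.get_obs();M=R.from_euler('xyz',o['tcp_rot']).as_matrix()
p=np.array([float(v) for v in sys.argv[1:4]])
print("delta cm",(M.T@(p-o['tool_pos'])/10).round(2),"len",np.linalg.norm(p-o['tool_pos']).round(1))
E
python3 st.py; python3 go.py 487 -246 245
```

```text
5.8833 [-0.6477, 0.7027, 0.0373, 0.0625, 1.7982, -1.6077] [ 693.8 -404.8  596.6] 803.2 91.9 [ 1.5  1.1 -0.7]
[[ 0.488  0.54   0.685]
 [-0.293  0.841 -0.455]
 [-0.822  0.021  0.569]]
tilt 34.7
delta cm [ 14.17   1.44 -41.39] len 437.7
```

```bash
python3 -m crank '[{"dx":14,"dy":1.4,"dz":-41.4,"spin":0},{"dx":14,"dy":1.4,"dz":-41.4,"spin":0},{"dx":14,"dy":1.4,"dz":-41.4,"spin":0},{"dx":14,"dy":1.4,"dz":-41.4,"spin":0},{"dx":14,"dy":1.4,"dz":-41.4,"spin":0},{"dx":14,"dy":1.4,"dz":-41.4,"spin":0},{"dx":14,"dy":1.4,"dz":-41.4,"spin":0},{"dx":14,"dy":1.4,"dz":-41.4,"spin":0},{"dx":14,"dy":1.4,"dz":-41.4,"spin":0},{"dx":14,"dy":1.4,"dz":-41.4,"spin":0},{"dx":14,"dy":1.4,"dz":-41.4,"spin":0},{"dx":14,"dy":1.4,"dz":-41.4,"spin":0},{"dx":14,"dy":1.4,"dz":-41.4,"spin":0}]'; python3 st.py; python3 - <<'E'
from h import *
for n in("side","wrist"): cv2.imwrite(f"pics/{n}2.png",capture(n)["frame"])
E
```

```text
time: 6.97
tool_pos: [481.5, -242.6, 243.2]
tcp_rot: [0.037, 0.971, -0.541]
contact_force: [1.3, 0.7, -1.1]
grip_width: 91.7
6.9667 [-0.6436, 0.0804, 1.9868, 0.1257, 0.4808, -1.7301] [ 481.5 -242.6  243.2] 539.2 91.7 [ 1.3  0.7 -1.1]
[[ 0.484  0.541  0.688]
 [-0.29   0.841 -0.457]
 [-0.826  0.021  0.564]]
tilt 34.34
```

View pics/side2.png

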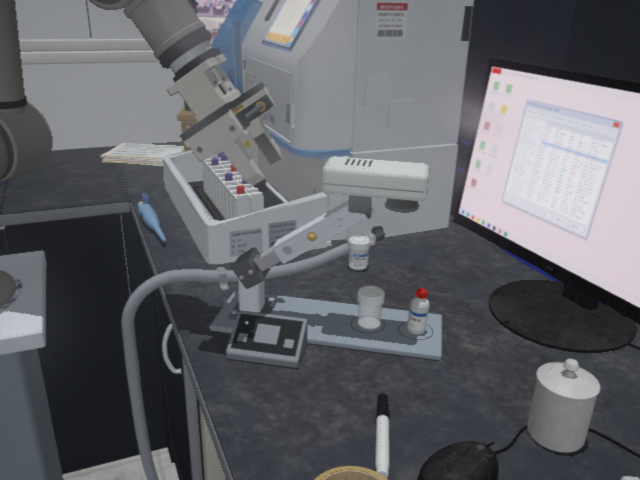

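View pics/wrist2.png

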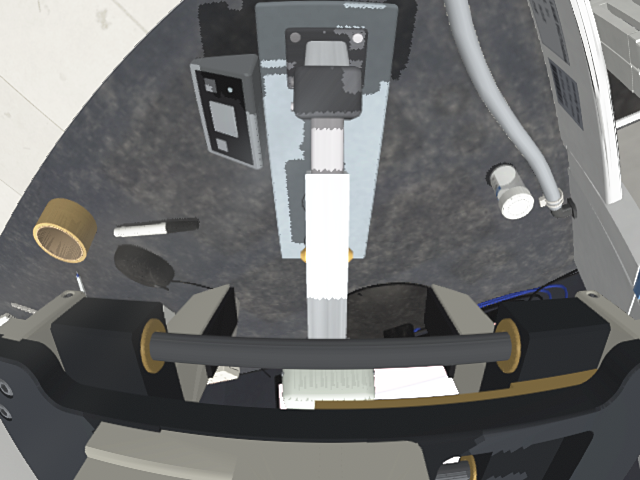

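```bash
cat > w.py <<'E'
from h import *
from scipy.spatial.transform import Rotation as R
def wray(c,u,v,o=None):
    f=240/np.tan(np.radians(c["vfov"]/2)); d=np.array([u-c["cx"],v-c["cy"]]); r=np.hypot(*d); th=r/f
    k=np.array([*(d/r*np.sin(th)),np.cos(th)]); m=np.array(c["mount"]); return m[:3,3],m[:3,:3]@k
def pose():
    o=sensors.get_obs(); return R.from_euler('xyz',o['tcp_rot']).as_matrix(),o['tool_pos']
E
python3 - <<'E'
from w import *
M,p=pose(); c=capture("wrist")
hsv=cv2.cvtColor(c["frame"],cv2.COLOR_BGR2HSV); m=cv2.inRange(hsv,(12,110,100),(32,255,255)); m[:230]=0;m[275:]=0;m[:,:290]=0;m[:,370:]=0
k,_,st,ce=cv2.connectedComponentsWithStats(m); print(st[1:],ce[1:])
G=np.array([539.8,-281.3,154.5]); g=M.T@(G-p); print("expected grip in tool",g)
W=[]
for i in range(1,k):
    if st[i][4]<8: continue
    o,d=wray(c,*ce[i]); s=(g[0]-o[0])/d[0]; q=o+d*s; W.append(q); print("tool",q,"world",M@q+p)
if len(W)==2: print("sep",np.linalg.norm(W[0]-W[1]),"mid world",M@((W[0]+W[1])/2)+p)
# stand dir in tool
yaw=np.radians(-33.4);u=np.array([np.cos(yaw)*.819,np.sin(yaw)*.819,.574]);print("u in tool",M.T@u)
E
```

```text
[[302 242   4  14  42]
 [349 243   4  12  34]] [[303.78571429 248.30952381]
 [350.14705882 248.32352941]]
expected grip in tool [112.36092757  -2.98247993   8.06717681]
tool [112.36092757 -20.65942103   9.2294952 ] world [ 531.04286493 -296.69688084  154.77180199]
tool [112.36092757  14.87603187   9.27299801] world [ 550.28802398 -266.83435536  155.56156811]
sep 35.535479530412196 mid world [ 540.66544445 -281.7656181   155.16668505]
u in tool [-0.01516152  0.00295996  0.99999918]
```

```bash
python3 -m crank '[{"dx":3,"dy":-0.3,"dz":0.9,"spin":0},{"dx":6,"dy":-0.3,"dz":0.9,"spin":0},{"dx":9,"dy":-0.3,"dz":0.9,"spin":0},{"dx":11.5,"dy":-0.3,"dz":0.9,"spin":0},{"dx":13,"dy":-0.3,"dz":0.9,"spin":0},{"dx":13,"dy":-0.3,"dz":0.9,"spin":0},{"dx":13,"dy":-0.3,"dz":0.9,"spin":0}]'; python3 st.py; python3 - <<'E'
from w import *
M,p=pose();print("grasp pt",p-19*M[:,0],"err in tool",M.T@(np.array([540.5,-281.7,155])-p)-[-19,0,0])
f=capture("side")["frame"][140:370,200:460]; cv2.imwrite("pics/side3.png",cv2.resize(f,None,fx=3,fy=3)); cv2.imwrite("pics/wrist3.png",capture("wrist")["frame"])
E
```

```text
time: 7.7
tool_pos: [555.8, -292.9, 152.3]
tcp_rot: [0.039, 0.974, -0.538]
contact_force: [-0.2, -0.0, 0.5]
grip_width: 91.8
7.7 [-0.6345, 0.3689, 1.9, 0.1942, 0.2834, -1.7978] [ 555.8 -292.9  152.3] 628.3 91.8 [-0.2 -0.   0.5]
[[ 0.482  0.54   0.69 ]
 [-0.288  0.841 -0.458]
 [-0.827  0.022  0.561]]
tilt 34.18
grasp pt [ 546.67427213 -287.44552392  167.97524259] err in tool [  6.10238462   1.21123271 -14.1698066 ]
```

View pics/side3.png

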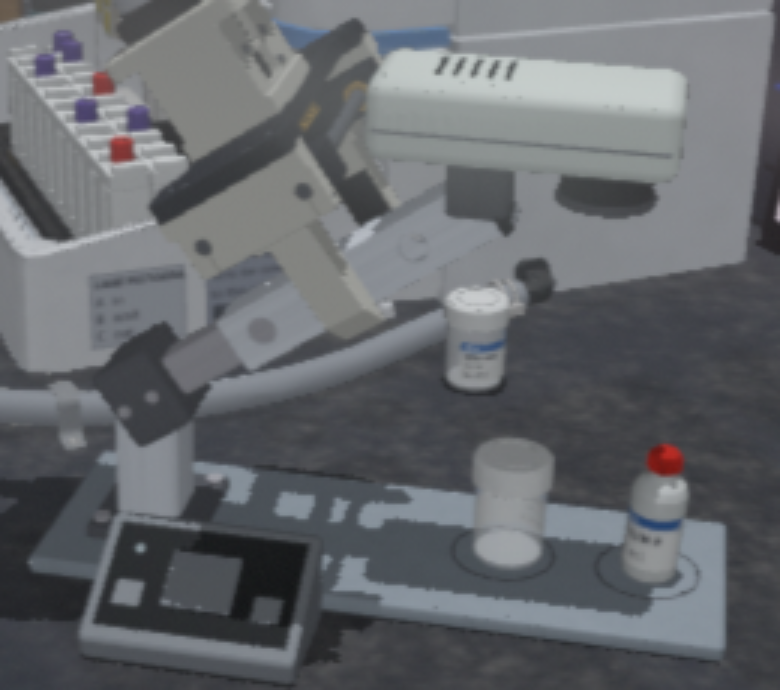

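View pics/wrist3.png

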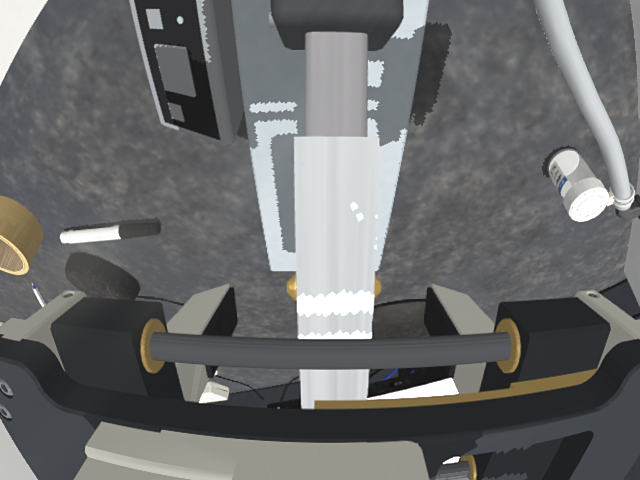

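```bash
cat > ik.py <<'E'
import numpy as np
d1,L2,L3,L5,of=222.6,506.2,379.6,317.7,46.6
def ik(p,a,lat=77.0):
    W=np.array(p)-L5*np.array(a); r=np.hypot(W[0],W[1]); j1=np.arctan2(W[1],W[0])-np.arcsin(lat/r)
    rho=np.sqrt(r*r-lat*lat); z=W[2]-d1; Lf=np.hypot(L3,of); D=np.hypot(rho,z)
    c=(D*D-L2*L2-Lf*Lf)/(2*L2*Lf); 
    if abs(c)>1: return None
    g=np.arccos(c); q2=np.arctan2(rho,z)-np.arctan2(Lf*np.sin(g),L2+Lf*np.cos(g))
    q3=g-np.arctan2(of,L3); c_=q2+q3
    fd=np.array([np.cos(j1)*np.sin(c_),np.sin(j1)*np.sin(c_),np.cos(c_)])
    j5=np.arccos(fd@a); return np.array([j1,q2,q3,j5]).round(3)
if __name__=="__main__":
    print(ik((555.8,-292.9,152.3),(.482,-.288,-.827)),ik((481.5,-242.6,243.2),(.484,-.29,-.826)),ik((693.8,-404.8,596.6),(.488,-.293,-.822)))
    G=np.array([540.5,-281.7,155])
    def A(t,yd): 
        t=np.radians(t);y=np.radians(yd);return np.array([np.sin(t)*np.cos(y),np.sin(t)*np.sin(y),-np.cos(t)])
    ex=np.array([np.cos(np.radians(-33.4)),np.sin(np.radians(-33.4)),0]);u=.819*ex+np.array([0,0,.574])
    for t in (34,30,28,26,24,22):
        for e in (19,13):
          for s in (0,-5):
            zt=np.cos(np.radians(t))*ex+np.sin(np.radians(t))*np.array([0,0,1])
            a=A(t,-32); print(t,e,s,"start",ik(G+e*a+s*zt,a),"end",ik(G+e*a+s*zt-48*u,a))
E
python3 ik.py
```

```text
[-0.636  0.369  1.899  0.285] [-0.646  0.08   1.986  0.481] [-0.649  0.704  0.035  1.799]
34 19 0 start [-0.626  0.379  1.931  0.242] end [-0.63   0.375  2.059  0.123]
34 19 -5 start [-0.626  0.378  1.945  0.23 ] end [-0.63   0.375  2.072  0.11 ]
34 13 0 start [-0.626  0.366  1.934  0.252] end [-0.631  0.36   2.062  0.133]
34 13 -5 start [-0.627  0.364  1.948  0.24 ] end [-0.631  0.36   2.075  0.121]
30 19 0 start [-0.623  0.387  1.874  0.359] end [-0.627  0.378  2.003  0.241]
30 19 -5 start [-0.623  0.385  1.887  0.348] end [-0.627  0.376  2.016  0.229]
30 13 0 start [-0.624  0.375  1.876  0.37 ] end [-0.627  0.364  2.005  0.252]
30 13 -5 start [-0.624  0.372  1.89   0.359] end [-0.628  0.362  2.019  0.24 ]
28 19 0 start [-0.622  0.393  1.844  0.417] end [-0.625  0.381  1.975  0.3  ]
28 19 -5 start [-0.622  0.39   1.858  0.406] end [-0.626  0.379  1.988  0.288]
28 13 0 start [-0.622  0.381  1.846  0.428] end [-0.626  0.368  1.976  0.311]
28 13 -5 start [-0.623  0.378  1.86   0.417] end [-0.626  0.366  1.99   0.3  ]
26 19 0 start [-0.621  0.4    1.815  0.474] end [-0.624  0.386  1.94
[... 173 characters left out ...]
-5 start [-0.621  0.385  1.83   0.475] end [-0.625  0.37   1.961  0.359]
24 19 0 start [-0.619  0.409  1.785  0.53 ] end [-0.623  0.392  1.917  0.415]
24 19 -5 start [-0.62   0.405  1.799  0.52 ] end [-0.623  0.389  1.931  0.404]
24 13 0 start [-0.62   0.397  1.785  0.542] end [-0.623  0.38   1.918  0.427]
24 13 -5 start [-0.62   0.393  1.799  0.532] end [-0.623  0.376  1.932  0.417]
22 19 0 start [-0.618  0.418  1.754  0.586] end [-0.621  0.4    1.888  0.471]
22 19 -5 start [-0.618  0.413  1.769  0.576] end [-0.622  0.396  1.902  0.461]
22 13 0 start [-0.618  0.407  1.754  0.598] end [-0.622  0.387  1.888  0.484]
22 13 -5 start [-0.619  0.402  1.769  0.588] end [-0.622  0.383  1.902  0.473]
```

```bash
python3 -m crank '[{"dx":-4,"dy":0,"dz":0,"spin":0},{"dx":-8,"dy":0,"dz":0,"spin":0},{"dx":-10,"dy":0,"dz":-3,"spin":0},{"dx":-10,"dy":0,"dz":-6,"spin":0}]' >/dev/null; python3 st.py; python3 -m crank '[{"dx":0,"dy":0,"dz":-100,"spin":0}]' >/dev/null; python3 st.py|tail -1; python3 -m crank '[{"dx":0,"dy":0,"dz":-100,"spin":0}]' >/dev/null; python3 st.py
```

```text
8.1333 [-0.6577, 0.1007, 2.0904, 0.1943, 0.3543, -1.8134] [ 465.4 -236.   206.5] 521.8 91.8 [ 0.5  0.  -1.1]
[[ 0.488  0.54   0.686]
 [-0.293  0.842 -0.454]
 [-0.822  0.021  0.569]]
tilt 34.7
tilt 34.28
8.3 [-0.6997, 0.0352, 2.2776, 0.3586, 0.286, -2.0143] [ 401.8 -197.2  169.9] 447.6 91.9 [-1.4  1.7  0.3]
[[ 0.468  0.534  0.704]
 [-0.265  0.845 -0.465]
 [-0.843  0.031  0.537]]
tilt 32.54
```

```bash
python3 - <<'E'
from h import *; from ik import ik
t=capture("top");s=capture("side"); cv2.imwrite("pics/side4.png",s["frame"]); cv2.imwrite("pics/top4.png",t["frame"])
print("clip",tri(s,(222,280),t,(213,326)), "end",tri(s,(378,233),t,(203,146)))
def A(t,yd): 
    t=np.radians(t);y=np.radians(yd);return np.array([np.sin(t)*np.cos(y),np.sin(t)*np.sin(y),-np.cos(t)])
for (x,y) in ((402,-197),(430,-215),(450,-230),(420,-280),(480,-330),(500,-400)):
  for z in (170,130,100,70): print(x,y,z,[ (T,ik((x,y,z),A(T,-30))[3]) for T in (32,29,26)])
E
```

```text
clip (array([440.30429094, -98.45427637,   5.45552351]), np.float64(1.3766922859047095)) end (array([751.16936895, -78.4848249 ,  43.48737419]), np.float64(18.902272499381986))
402 -197 170 [(32, np.float64(0.298)), (29, np.float64(0.377)), (26, np.float64(0.456))]
402 -197 130 [(32, np.float64(0.155)), (29, np.float64(0.232)), (26, np.float64(0.314))]
402 -197 100 [(32, np.float64(0.09)), (29, np.float64(0.127)), (26, np.float64(0.206))]
402 -197 70 [(32, np.float64(0.155)), (29, np.float64(0.081)), (26, np.float64(0.104))]
430 -215 170 [(32, np.float64(0.303)), (29, np.float64(0.385)), (26, np.float64(0.465))]
430 -215 130 [(32, np.float64(0.168)), (29, np.float64(0.249)), (26, np.float64(0.333))]
430 -215 100 [(32, np.float64(0.089)), (29, np.float64(0.15)), (26, np.float64(0.233))]
430 -215 70 [(32, np.float64(0.115)), (29, np.float64(0.076)), (26, np.float64(0.135))]
450 -230 170 [(32, np.float64(0.313)), (29, np.float64(0.395)), (26, np.float64(0.477))]
450 -230 130 [(32, np.float64(0.184)), (29, np.float64(0.267)), (26, np.float64(0.351))]
450 -230 100 [(32, np.float64(0.101))
[... 499 characters left out ...]
0 170 [(32, np.float64(0.399)), (29, np.float64(0.474)), (26, np.float64(0.551))]
480 -330 130 [(32, np.float64(0.296)), (29, np.float64(0.368)), (26, np.float64(0.444))]
480 -330 100 [(32, np.float64(0.227)), (29, np.float64(0.292)), (26, np.float64(0.366))]
480 -330 70 [(32, np.float64(0.175)), (29, np.float64(0.221)), (26, np.float64(0.291))]
500 -400 170 [(32, np.float64(0.473)), (29, np.float64(0.545)), (26, np.float64(0.62))]
500 -400 130 [(32, np.float64(0.381)), (29, np.float64(0.45)), (26, np.float64(0.524))]
500 -400 100 [(32, np.float64(0.317)), (29, np.float64(0.382)), (26, np.float64(0.454))]
500 -400 70 [(32, np.float64(0.261)), (29, np.float64(0.317)), (26, np.float64(0.386))]
```

View pics/top4.png

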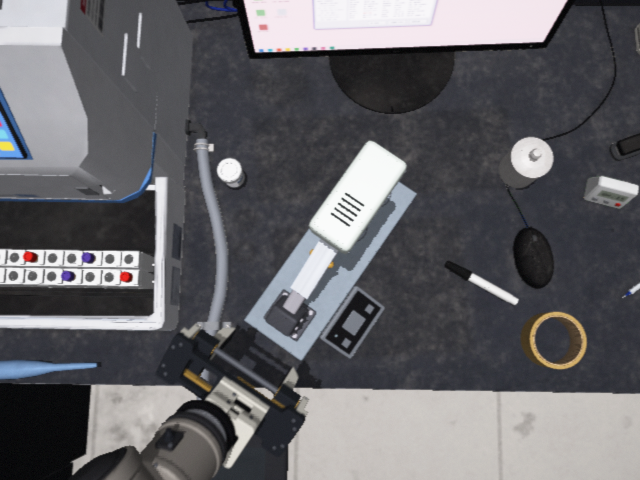

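View pics/side4.png

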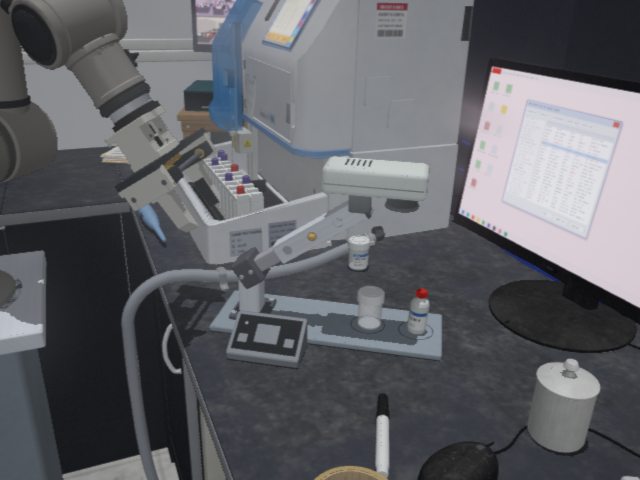

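```bash
python3 -m crank '[{"dx":84,"dy":0,"dz":-54,"spin":0}]' >/dev/null; python3 st.py; python3 -m crank '[{"dx":84,"dy":0,"dz":-54,"spin":0}]' >/dev/null; python3 st.py
```

```text
8.4833 [-0.7402, 0.0722, 2.2794, 0.4945, 0.2827, -2.1831] [ 401.4 -206.2  157.1] 451.3 92.0 [ 0.9 -0.9 -0.6]
[[ 0.465  0.528  0.711]
 [-0.246  0.848 -0.469]
 [-0.85   0.044  0.524]]
tilt 31.75
8.5667 [-0.7822, 0.1136, 2.2889, 0.6484, 0.2825, -2.3766] [ 398.2 -212.5  140.6] 451.4 91.7 [ 0.1 -0.  -0.1]
[[ 0.461  0.518  0.721]
 [-0.221  0.854 -0.472]
 [-0.859  0.058  0.508]]
tilt 30.74
```

```bash
python3 - <<'E'
from h import *
t=capture("top");s=capture("side")
print(tri(s,(213,255),t,(168,328)),tri(s,(205,222),t,(160,318)),tri(s,(298,222),t,(180,270)))
E
python3 go.py 440 -118 190
```

```text
(array([438.66536358, -28.48330187,  24.25095073]), np.float64(7.29886786003382)) (array([440.777677  , -29.93069515,  90.4049277 ]), np.float64(19.789940228017915)) (array([557.52376969, -72.01981569,  91.5610369 ]), np.float64(69.05855535587106))
delta cm [-4.56 10.6   1.2 ] len 116.0
```

```bash
python3 go.py 415 -130 185; python3 -m crank '[{"dx":-4,"dy":2,"dz":0,"spin":0},{"dx":-5.2,"dy":5,"dz":-0.6,"spin":0},{"dx":-5.2,"dy":8.5,"dz":-0.6,"spin":0},{"dx":-5.2,"dy":8.5,"dz":-0.6,"spin":0}]' >/dev/null; python3 st.py
```

```text
delta cm [-5.    8.25 -0.28] len 96.5
9.0 [-0.5246, -0.0177, 2.2521, 0.1079, 0.3783, -1.6192] [ 410.2 -134.5  184.5] 431.7 91.9 [-0.2 -0.6 -0. ]
[[ 0.458  0.521  0.72 ]
 [-0.219  0.851 -0.477]
 [-0.862  0.061  0.504]]
tilt 30.5
```

```bash
python3 -m crank '[{"dx":80,"dy":60,"dz":-47,"spin":0}]' >/dev/null; python3 -m crank '[{"dx":80,"dy":20,"dz":-50,"spin":0}]' >/dev/null;  python3 st.py;python3 -m crank '[{"dx":80,"dy":0,"dz":-50,"spin":0}]' >/dev/null;  python3 st.py
```

```text
9.1667 [-0.3843, 0.1048, 2.2626, -0.1155, 0.282, -1.2875] [ 428.9 -102.   142.5] 440.9 91.9 [ 0.2 -0.9 -0. ]
[[ 0.427  0.523  0.738]
 [-0.207  0.851 -0.483]
 [-0.88   0.053  0.472]]
tilt 28.36
9.25 [-0.3561, 0.1529, 2.2503, -0.1835, 0.2829, -1.1968] [432.7 -96.7 126.5] 443.4 91.6 [ 0.6 -0.2  0.2]
[[ 0.398  0.527  0.751]
 [-0.202  0.849 -0.488]
 [-0.895  0.042  0.444]]
tilt 26.51
```

```bash
python3 go.py 504 -263 237; python3 -m crank '[{"dx":-4,"dy":0,"dz":0,"spin":0},{"dx":-8,"dy":0,"dz":0,"spin":0},{"dx":-10,"dy":-3,"dz":1,"spin":0}]' >/dev/null; python3 st.py;  python3 go.py 504 -263 237
```

```text
delta cm [-3.68 -9.89 18.39] len 212.0
9.5 [-0.447, -0.1193, 2.1863, -0.0133, 0.6161, -1.4483] [ 385.7 -102.9  218.7] 399.1 92.2 [ 1.2 -1.8  0.2]
[[ 0.396  0.523  0.755]
 [-0.198  0.852 -0.485]
 [-0.897  0.042  0.441]]
tilt 26.27
delta cm [ 6.21 -7.37 17.52] len 200.0
```

```bash
python3 -m crank '[{"dx":0,"dy":-4,"dz":4,"spin":0},{"dx":2,"dy":-7.3,"dz":8,"spin":0},{"dx":4,"dy":-7.3,"dz":12,"spin":0},{"dx":6,"dy":-7.3,"dz":16,"spin":0},{"dx":6.2,"dy":-7.3,"dz":17.5,"spin":0},{"dx":6.2,"dy":-7.3,"dz":17.5,"spin":0},{"dx":6.2,"dy":-7.3,"dz":17.5,"spin":0}]' >/dev/null; python3 st.py;  python3 - <<'E'
from w import *
M,p=pose(); c=capture("wrist"); cv2.imwrite("pics/wrist5.png",c["frame"])
G=np.array([540.5,-281.7,155]); g=M.T@(G-p); print("grip in tool",g)
hsv=cv2.cvtColor(c["frame"],cv2.COLOR_BGR2HSV); m=cv2.inRange(hsv,(12,110,100),(32,255,255)); m[:200]=0;m[300:]=0;m[:,:280]=0;m[:,380:]=0
k,_,st,ce=cv2.connectedComponentsWithStats(m)
for i in range(1,k):
    if st[i][4]<8: continue
    o,d=wray(c,*ce[i]); s=(g[0]-o[0])/d[0]; q=o+d*s; print(st[i],"tool",q,"world",M@q+p)
E
```

```text
10.0833 [-0.6732, 0.1901, 1.8051, 0.134, 0.6977, -1.758] [ 503.4 -268.8  236.4] 570.7 91.4 [-0.4  0.1 -1. ]
[[ 0.395  0.531  0.75 ]
 [-0.205  0.847 -0.491]
 [-0.896  0.04   0.443]]
tilt 26.39
grip in tool [90.17232487  5.48799252 -1.85724452]
[311 235   6  16  75] tool [ 90.17232487 -11.80755865  -2.35447569] world [ 530.95055241 -296.09989151  154.08648793]
[364 238   3  10  26] tool [90.17232487 23.94821638 -2.47442611] world [ 549.83131756 -265.76672168  155.46683268]
```

View pics/wrist5.png

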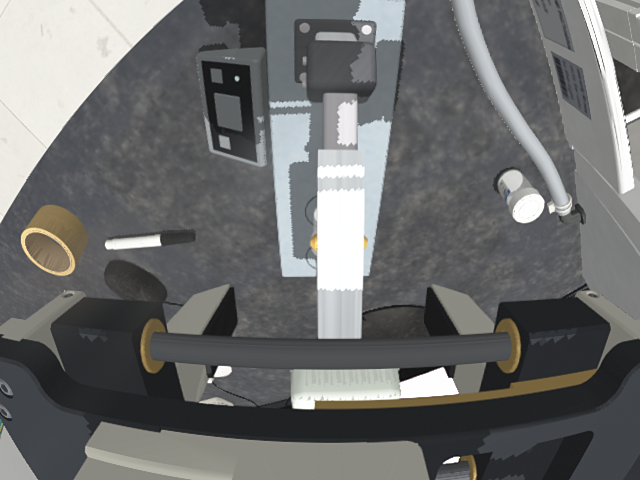

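```bash
python3 -m crank '[{"dx":3.5,"dy":0.6,"dz":-0.5,"spin":0},{"dx":7,"dy":0.6,"dz":-0.5,"spin":0},{"dx":9.5,"dy":0.6,"dz":-0.5,"spin":0},{"dx":10.9,"dy":0.6,"dz":-0.5,"spin":0},{"dx":10.9,"dy":0.6,"dz":-0.5,"spin":0},{"dx":10.9,"dy":0.6,"dz":-0.5,"spin":0}]'; python3 st.py; python3 - <<'E'
from w import *
M,p=pose();print("err in tool",M.T@(np.array([540.5,-281.2,155])-p)-[-19,0,0])
f=capture("side")["frame"][140:370,200:460]; cv2.imwrite("pics/side6.png",cv2.resize(f,None,fx=3,fy=3))
E
```

```text
time: 10.63
tool_pos: [543.8, -280.4, 135.9]
tcp_rot: [0.094, 1.113, -0.472]
contact_force: [-0.1, -0.1, -0.2]
grip_width: 92.0
10.6333 [-0.6402, 0.3924, 1.838, 0.1661, 0.4645, -1.7766] [ 543.8 -280.4  135.9] 611.9 92.0 [-0.1 -0.1 -0.2]
[[ 0.394  0.528  0.753]
 [-0.201  0.848 -0.49 ]
 [-0.897  0.042  0.44 ]]
tilt 26.23
err in tool [ 0.73865475 -1.6057038   6.24415234]
```

View pics/side6.png

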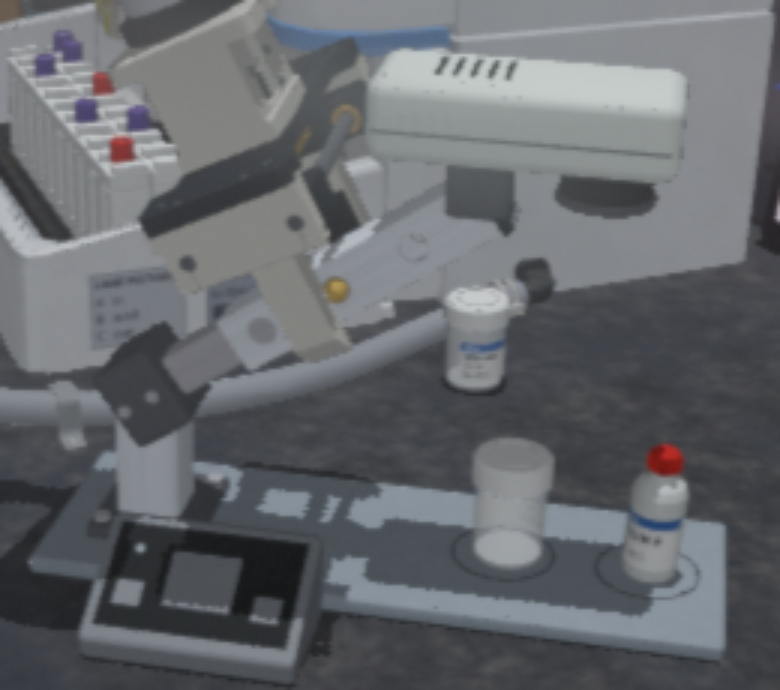

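```bash
python3 -m crank '[{"dx":0,"dy":-0.15,"dz":0.4,"spin":0},{"dx":0,"dy":-0.15,"dz":0.4,"spin":0},{"dx":0,"dy":-0.15,"dz":0.4,"spin":0}]'; python3 -m crank '[{"dx":0,"dy":0,"dz":0,"spin":0},{"dx":0,"dy":0,"dz":0,"spin":0},{"dx":0,"dy":0,"dz":0,"spin":0},{"dx":0,"dy":0,"dz":0,"spin":0},{"dx":0,"dy":0,"dz":0,"spin":0},{"dx":0,"dy":0,"dz":0,"spin":0}]' 0; python3 st.py; python3 - <<'E'
from w import *
M,p=pose();print("err in tool",M.T@(np.array([540.5,-281.2,155])-p)-[-19,0,0])
E
```

```text
time: 10.93
tool_pos: [547.0, -285.1, 138.8]
tcp_rot: [0.094, 1.11, -0.473]
contact_force: [-1.5, 0.1, 0.3]
grip_width: 91.7
time: 11.43
tool_pos: [546.6, -284.6, 137.0]
tcp_rot: [0.095, 1.113, -0.471]
contact_force: [0.2, 0.2, -0.5]
grip_width: 56.2
11.4333 [-0.6439, 0.3975, 1.8256, 0.1678, 0.472, -1.7808] [ 546.6 -284.6  137. ] 616.3 56.2 [ 0.2  0.2 -0.5]
[[ 0.394  0.528  0.752]
 [-0.201  0.848 -0.49 ]
 [-0.897  0.042  0.44 ]]
tilt 26.25
err in tool [-0.22115753  0.38736337  1.67155564]
```

```bash
python3 -m crank '[{"dx":0,"dy":0,"dz":0,"spin":0},{"dx":0,"dy":0,"dz":0,"spin":0},{"dx":0,"dy":0,"dz":0,"spin":0},{"dx":0,"dy":0,"dz":0,"spin":0},{"dx":0,"dy":0,"dz":0,"spin":0},{"dx":0,"dy":0,"dz":0,"spin":0}]' 0; python3 st.py
```

```text
time: 11.93
tool_pos: [546.8, -284.4, 137.1]
tcp_rot: [0.095, 1.112, -0.471]
contact_force: [2.4, 2.9, -0.2]
grip_width: 30.8
11.9333 [-0.6435, 0.3974, 1.8256, 0.168, 0.472, -1.7808] [ 546.8 -284.4  137.1] 616.3 30.8 [ 2.4  2.9 -0.2]
[[ 0.394  0.527  0.753]
 [-0.201  0.849 -0.49 ]
 [-0.897  0.042  0.44 ]]
tilt 26.26
```

```bash
python3 -m crank '[{"dx":0.08,"dy":0,"dz":-0.5,"spin":0},{"dx":0.16,"dy":0,"dz":-1,"spin":0},{"dx":0.23,"dy":0,"dz":-1.5,"spin":0},{"dx":0.31,"dy":0,"dz":-2,"spin":0}]' 0; python3 st.py; python3 -m crank '[{"dx":0.08,"dy":0,"dz":-0.5,"spin":0},{"dx":0.16,"dy":0,"dz":-1,"spin":0},{"dx":0.23,"dy":0,"dz":-1.5,"spin":0},{"dx":0.31,"dy":0,"dz":-2,"spin":0},{"dx":0.31,"dy":0,"dz":-2,"spin":0}]' 0; python3 st.py;python3 - <<'E'
from w import *
s=capture("side"); f=s["frame"][140:370,200:460]; cv2.imwrite("pics/side7.png",cv2.resize(f,None,fx=3,fy=3))
E
```

```text
time: 12.27
tool_pos: [535.3, -276.7, 127.4]
tcp_rot: [0.094, 1.105, -0.473]
contact_force: [10.2, 0.6, 0.4]
grip_width: 30.8
12.2667 [-0.6452, 0.3898, 1.8783, 0.1894, 0.4208, -1.8045] [ 535.3 -276.7  127.4] 602.6 30.8 [10.2  0.6  0.4]
[[ 0.399  0.528  0.749]
 [-0.204  0.848 -0.489]
 [-0.894  0.042  0.447]]
tilt 26.66
time: 12.68
tool_pos: [520.5, -266.7, 115.0]
tcp_rot: [0.094, 1.108, -0.472]
contact_force: [8.2, 1.5, -0.7]
grip_width: 31.0
12.6833 [-0.6473, 0.3846, 1.9353, 0.2153, 0.3729, -1.8346] [ 520.5 -266.7  115. ] 584.9 31.0 [ 8.2  1.5 -0.7]
[[ 0.398  0.528  0.751]
 [-0.203  0.848 -0.489]
 [-0.895  0.042  0.445]]
tilt 26.52
```

View pics/side7.png

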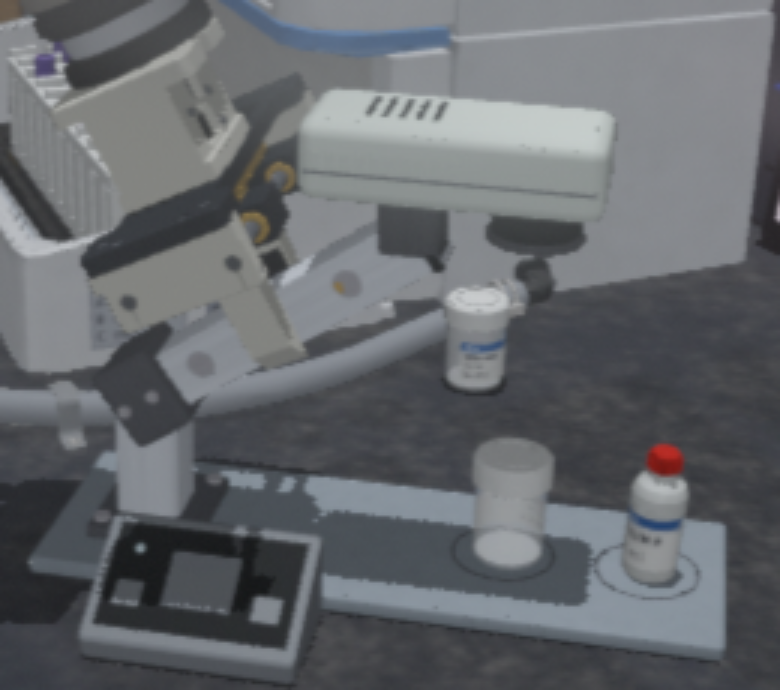

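```bash
python3 -m crank '[{"dx":0.05,"dy":0,"dz":-0.3,"spin":0},{"dx":0.08,"dy":0,"dz":-0.5,"spin":0},{"dx":0.1,"dy":0,"dz":-0.6,"spin":0},{"dx":0.1,"dy":0,"dz":-0.65,"spin":0},{"dx":0.1,"dy":0,"dz":-0.65,"spin":0}]' 0; python3 st.py;python3 - <<'E'
from w import *
s=capture("side"); f=s["frame"][190:290,200:400]; cv2.imwrite("pics/side8.png",cv2.resize(f,None,fx=4,fy=4))
M,p=pose();print("travel",(p-np.array([546.8,-284.4,137.1]))@np.array([.684,-.451,.574]))
E
```

```text
time: 13.15
tool_pos: [515.2, -263.1, 110.5]
tcp_rot: [0.095, 1.111, -0.471]
contact_force: [5.6, 3.6, -0.9]
grip_width: 30.8
13.15 [-0.6482, 0.3836, 1.9537, 0.2247, 0.3591, -1.8459] [ 515.2 -263.1  110.5] 578.5 30.8 [ 5.6  3.6 -0.9]
[[ 0.395  0.527  0.752]
 [-0.201  0.849 -0.489]
 [-0.896  0.042  0.442]]
tilt 26.34
travel -46.499758487700234
```

View pics/side8.png

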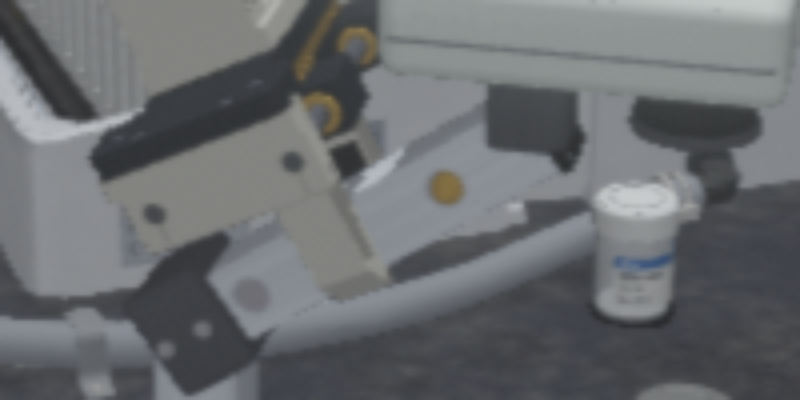

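```bash
python3 - <<'E'
from w import *
c=capture("wrist")["frame"]; cv2.imwrite("pics/wrist9.png",c)
t=capture("top")["frame"][200:360,230:390];cv2.imwrite("pics/top9.png",cv2.resize(t,None,fx=3.7,fy=3.7,interpolation=cv2.INTER_CUBIC))
E
```

```text
(no output)
```

View pics/wrist9.png

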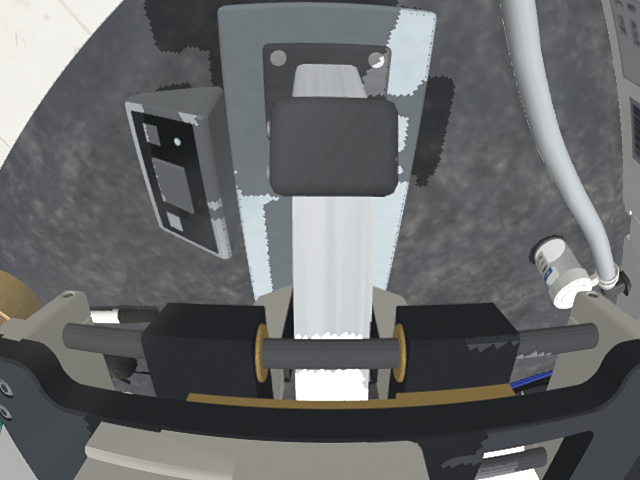

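View pics/top9.png

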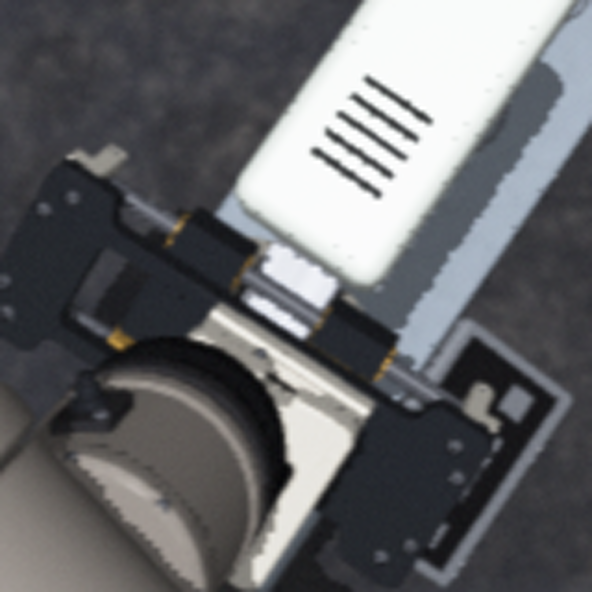

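```bash
python3 -m crank '[{"dx":0,"dy":0,"dz":0,"spin":0},{"dx":0,"dy":0,"dz":0,"spin":0},{"dx":0,"dy":0,"dz":0,"spin":0},{"dx":0,"dy":0,"dz":0,"spin":0},{"dx":0,"dy":0,"dz":0,"spin":0},{"dx":0,"dy":0,"dz":0,"spin":0},{"dx":0,"dy":0,"dz":0,"spin":0},{"dx":0,"dy":0,"dz":0,"spin":0},{"dx":0,"dy":0,"dz":0,"spin":0}]' 100;  python3 -m crank '[{"dx":-4,"dy":0,"dz":-0.2,"spin":0},{"dx":-8,"dy":0,"dz":-0.3,"spin":0},{"dx":-12,"dy":0,"dz":-0.5,"spin":0},{"dx":-12,"dy":0,"dz":-0.5,"spin":0}]' 100; python3 st.py; python3 - <<'E'
from w import *
M,p=pose();c=capture("wrist"); cv2.imwrite("pics/wrist10.png",c["frame"])
s=capture("side"); f=s["frame"][140:370,200:460]; cv2.imwrite("pics/side10.png",cv2.resize(f,None,fx=3,fy=3))
hsv=cv2.cvtColor(s["frame"],cv2.COLOR_BGR2HSV); m=cv2.inRange(hsv,(8,110,80),(32,255,255))
k,_,st,ce=cv2.connectedComponentsWithStats(m)
for i in range(1,k):
    if st[i][4]>3 and 280<ce[i][0]<360 and 200<ce[i][1]<300: print(st[i],ce[i])
E
```

```text
time: 14.05
tool_pos: [514.5, -263.3, 110.2]
tcp_rot: [0.095, 1.112, -0.471]
contact_force: [-0.1, -0.1, 0.3]
grip_width: 86.6
time: 14.38
tool_pos: [463.8, -237.1, 222.3]
tcp_rot: [0.09, 1.103, -0.475]
contact_force: [1.0, 0.2, 0.9]
grip_width: 91.9
14.3833 [-0.6754, 0.112, 1.9492, 0.1537, 0.6259, -1.7846] [ 463.8 -237.1  222.3] 520.9 91.9 [1.  0.2 0.9]
[[ 0.401  0.527  0.749]
 [-0.207  0.849 -0.487]
 [-0.892  0.041  0.449]]
tilt 26.82
[309 234   6   6  29] [311.27586207 236.5862069 ]
```

View pics/wrist10.png

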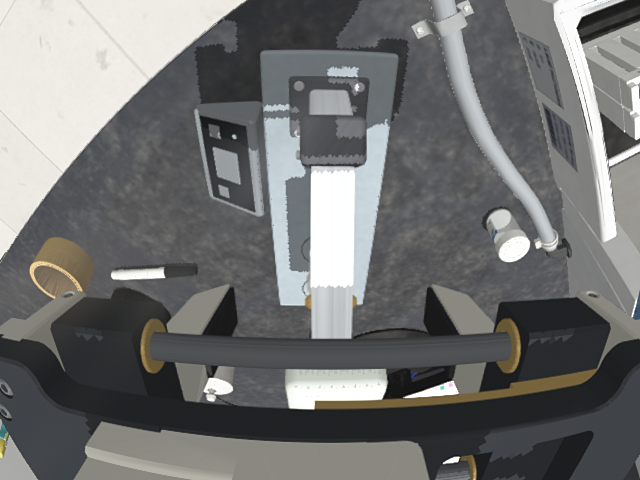

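View pics/side10.png

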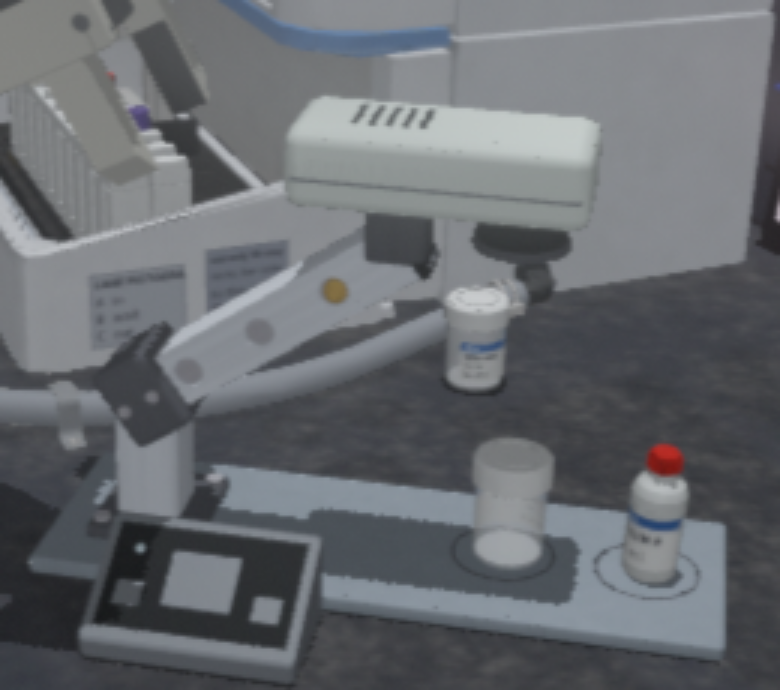

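```bash
python3 - <<'E'
from w import *; from ik import ik
s=capture("side"); t=capture("top"); c=capture("wrist"); M,p=pose()
def keyc(c,box):
    x0,x1,y0,y1=box; g=cv2.cvtColor(c["frame"],cv2.COLOR_BGR2GRAY)[y0:y1,x0:x1]
    m=(g>90).astype(np.uint8); k,_,st,ce=cv2.connectedComponentsWithStats(m)
    for i in range(1,k):
        if st[i][4]>30: print("  ",st[i]+[x0,y0,0,0,0],ce[i]+[x0,y0])
for c_,b in ((s,(232,305,315,362)),(t,(325,383,290,355)),(c,(200,262,110,212))): keyc(c_,b);print()
def A(t,yd): 
    t=np.radians(t);y=np.radians(yd);return np.array([np.sin(t)*np.cos(y),np.sin(t)*np.sin(y),-np.cos(t)])
for P in ((448,-334,35),(445,-355,40),(445,-355,60),(445,-355,90)): print(P,[(T,ik(P,A(T,-27))) for T in (26.5,22)])
cv2.imwrite("pics/keyw.png",cv2.resize(c["frame"][90:230,180:280],None,fx=4,fy=4)); cv2.imwrite("pics/keyt.png",cv2.resize(t["frame"][280:365,315:395],None,fx=6,fy=6)); print(sensors.get_obs()['time'])
E
```

```text
[232 315  73  47 691] [275.65267728 344.4934877 ]
   [254 324  27  21 434] [266.67511521 333.56682028]
   [283 339  11   9  83] [288.31325301 343.03614458]

   [ 325  290   58   65 1021] [344.43976494 308.91870715]
   [365 305   9   9  48] [369.0625     308.54166667]
   [342 311  23  24 318] [353.28301887 322.52515723]
   [334 343  12  12  97] [340.37113402 348.90721649]

   [ 200  110   62  102 1973] [242.30157121 143.87835783]
   [207 131  12  15 118] [212.47457627 137.91525424]
   [200 141  33  71 489] [206.93865031 188.54192229]
   [211 154  29  38 750] [225.05066667 172.06533333]
   [217 192  12  14 115] [222.26086957 198.46086957]

(448, -334, 35) [(26.5, array([-0.882,  0.511,  2.062,  0.227])), (22, array([-0.861,  0.514,  1.997,  0.308]))]
(445, -355, 40) [(26.5, array([-0.919,  0.512,  2.028,  0.263])), (22, array([-0.897,  0.517,  1.963,  0.345]))]
(445, -355, 60) [(26.5, array([-0.919,  0.471,  2.014,  0.303])), (22, array([-0.897,  0.479,  1.948,  0.392]))]
(445, -355, 90) [(26.5, array([-0.919,  0.413,  1.99 ,  0.37 ])), (22, array([-0.897,  0.425,  1.923,  0.466]))]
14.6333
```

View pics/keyw.png

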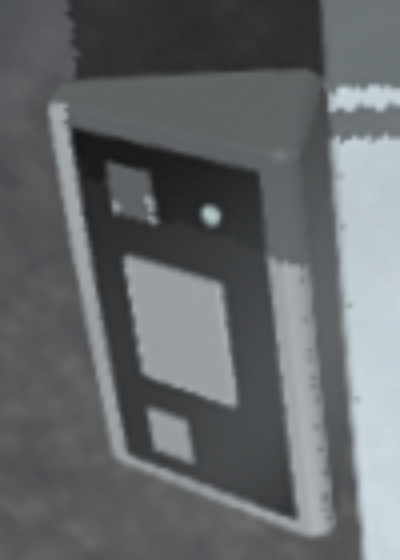

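View pics/keyt.png

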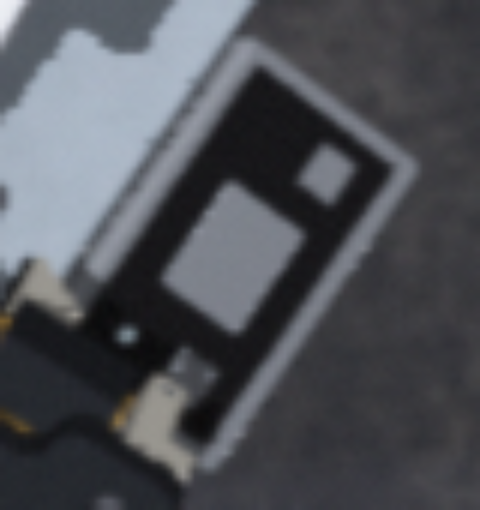

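```bash
python3 - <<'E'
from w import *
s=capture("side"); t=capture("top"); c=capture("wrist"); M,p=pose()
K,e=tri(s,(266.7,333.6),t,(353.3,322.5)); print("key",K,e)
o,d=wray(c,225.05,172.07); o=M@o+p; d=M@d; w=K-o; print("wrist ray miss vector",(w-d*(w@d)).round(2))
E
python3 go.py 415 -110 185
```

```text
key [ 448.31468898 -333.72863529   31.86923408] 1.401675776239978
wrist ray miss vector [-0.16 -0.35  0.14]
delta cm [ -1.8    8.06 -11.12] len 138.5
```

```bash
python3 -m crank '[{"dx":-2,"dy":2,"dz":-3.5,"spin":0},{"dx":-2,"dy":4,"dz":-7,"spin":0},{"dx":-1.8,"dy":6,"dz":-10.5,"spin":0},{"dx":-1.8,"dy":8,"dz":-11,"spin":0},{"dx":-1.8,"dy":8,"dz":-11,"spin":0}]' 0 >/dev/null; python3 st.py; python3 -m crank '[{"dx":80,"dy":10,"dz":-40,"spin":0}]' >/dev/null;python3 -m crank '[{"dx":80,"dy":10,"dz":-40,"spin":0}]' >/dev/null;python3 -m crank '[{"dx":80,"dy":0,"dz":-40,"spin":0}]' >/dev/null;  python3 st.py
```

```text
15.2 [-0.4177, 0.0028, 2.1889, -0.0461, 0.4969, -1.3897] [ 414.3 -107.9  184.6] 428.1 63.0 [ 0.5 -0.6  0.7]
[[ 0.391  0.525  0.755]
 [-0.198  0.85  -0.489]
 [-0.899  0.042  0.437]]
tilt 26.01
15.45 [-0.3405, 0.2233, 2.2465, -0.2469, 0.2858, -1.1177] [427.2 -93.5  97.5] 437.3 43.1 [-0.1  0.2 -0.2]
[[ 0.338  0.536  0.773]
 [-0.193  0.844 -0.501]
 [-0.921  0.02   0.389]]
tilt 22.92
```

```bash
python3 -m crank '[{"dx":80,"dy":0,"dz":-36,"spin":0}]' >/dev/null;  python3 -m crank '[{"dx":-4,"dy":0,"dz":0,"spin":0},{"dx":-8,"dy":0,"dz":0,"spin":0},{"dx":-12,"dy":0,"dz":0,"spin":0},{"dx":-12,"dy":0,"dz":0,"spin":0}]' >/dev/null;  python3 st.py; python3 - <<'E'
from w import *; from ik import ik
M,p=pose(); K=np.array([448.3,-333.7,31.9]); yaw=np.radians(-33.4); ey=np.array([-np.sin(yaw),np.cos(yaw),0]); nk=np.array([0,0,.866])-.5*ey
print("nk",nk,"axes.nk",M.T@nk)
# tip box corners 19 x 9.5
for ph in np.arange(-1.6,1.61,.2):
    y=np.cos(ph)*M[:,1]+np.sin(ph)*M[:,2]; z=-np.sin(ph)*M[:,1]+np.cos(ph)*M[:,2]; print(round(ph,1),(y@nk).round(3),(z@nk).round(3),end='; ')
for q in (K,K+60*nk): print(ik(q,M[:,0]))
E
python3 go.py 448.3 -333.7 131
```

```text
15.8667 [-0.2735, -0.0242, 2.1375, -0.1661, 0.6582, -1.1597] [402.2 -66.9 198.9] 407.7 9.6 [1.4 0.6 0.5]
[[ 0.325  0.539  0.777]
 [-0.196  0.842 -0.503]
 [-0.925  0.011  0.38 ]]
tilt 22.32
nk [-0.27524037 -0.41742393  0.866     ] axes.nk [-0.80867824 -0.49041283  0.32479342]
-1.6 -0.31 -0.5; -1.4 -0.403 -0.428; -1.2 -0.48 -0.339; -1.0 -0.538 -0.237; -0.8 -0.575 -0.126; -0.6 -0.588 -0.009; -0.4 -0.578 0.108; -0.2 -0.545 0.221; -0.0 -0.49 0.325; 0.2 -0.416 0.416; 0.4 -0.325 0.49; 0.6 -0.221 0.545; 0.8 -0.109 0.578; 1.0 0.008 0.588; 1.2 0.125 0.575; 1.4 0.237 0.538; 1.6 0.339 0.481; [-0.843  0.518  2.007  0.267]
[-0.909  0.422  1.957  0.418]
delta cm [ 13.02 -20.05  14.42] len 279.2
```

```bash
python3 go.py 444.5 -366.4 200;python3 go.py 444.5 -366.4 74
```

```text
delta cm [  7.15 -22.93  18.38] len 302.5
delta cm [ 18.81 -23.07  13.6 ] len 327.3
```

```bash
python3 -m crank '[{"dx":-1,"dy":-3,"dz":3,"spin":0.12},{"dx":-1,"dy":-6,"dz":5,"spin":0.24},{"dx":0,"dy":-9,"dz":7,"spin":0.36},{"dx":2,"dy":-12,"dz":10,"spin":0.48},{"dx":4,"dy":-15,"dz":12,"spin":0.6},{"dx":5,"dy":-18,"dz":14,"spin":0.72},{"dx":6,"dy":-21,"dz":16,"spin":0.84},{"dx":7.1,"dy":-22.9,"dz":18.4,"spin":0.96},{"dx":7.1,"dy":-22.9,"dz":18.4,"spin":1.08},{"dx":7.1,"dy":-22.9,"dz":18.4,"spin":1.2},{"dx":7.1,"dy":-22.9,"dz":18.4,"spin":1.32},{"dx":7.1,"dy":-22.9,"dz":18.4,"spin":1.44},{"dx":7.1,"dy":-22.9,"dz":18.4,"spin":1.57},{"dx":7.1,"dy":-22.9,"dz":18.4,"spin":1.57},{"dx":7.1,"dy":-22.9,"dz":18.4,"spin":1.57}]' 0; python3 st.py; python3 go.py 444.5 -366.4 74;  python3 - <<'E'
from w import *
s=capture("side"); cv2.imwrite("pics/side11.png",s["frame"])
M,p=pose(); cv2.imwrite("pics/wrist11.png",capture("wrist")["frame"])
E
```

```text
time: 17.12
tool_pos: [442.2, -366.6, 194.4]
tcp_rot: [1.59, 1.188, -0.549]
contact_force: [-0.2, 0.2, 0.4]
grip_width: 0.4
17.1167 [-0.8971, 0.2765, 1.7865, 0.1927, 0.7261, -0.4497] [ 442.2 -366.6  194.4] 574.4 0.4 [-0.2  0.2  0.4]
[[ 0.318  0.781 -0.538]
 [-0.195 -0.501 -0.843]
 [-0.928  0.373 -0.007]]
tilt 21.92
delta cm [11.24 -4.33 -0.06] len 120.4
```

View pics/side11.png

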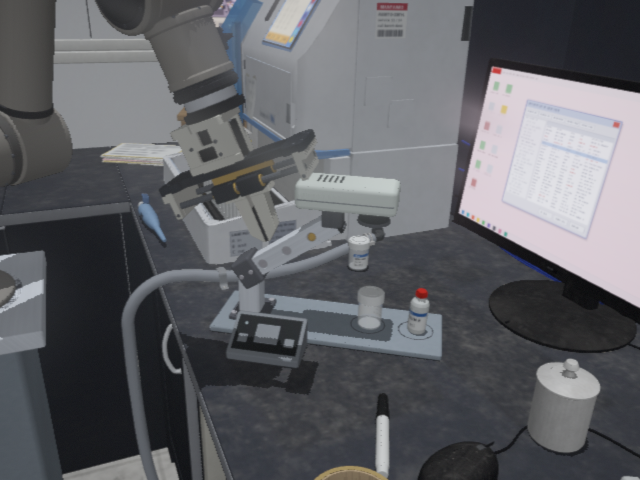

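View pics/wrist11.png

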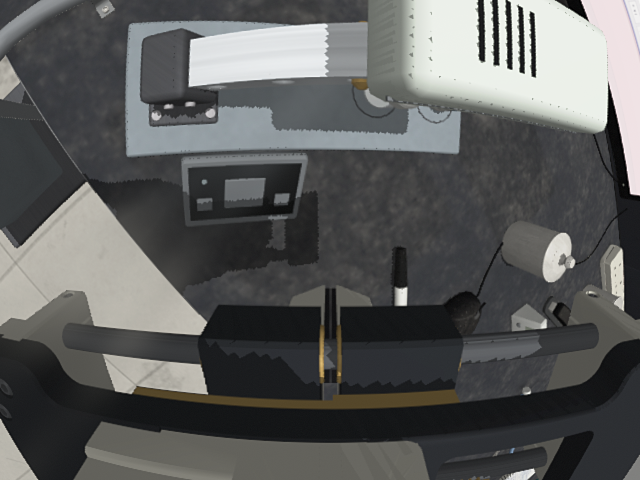

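```bash
python3 -m crank '[{"dx":4,"dy":-1.5,"dz":0,"spin":0},{"dx":7.5,"dy":-3,"dz":0,"spin":0},{"dx":10,"dy":-4,"dz":0,"spin":0},{"dx":11,"dy":-4.3,"dz":0,"spin":0},{"dx":11,"dy":-4.3,"dz":0,"spin":0},{"dx":11,"dy":-4.3,"dz":0,"spin":0}]' 0; python3 st.py; python3 go.py 455.5 -349.7 39;  python3 - <<'E'
from w import *
s=capture("side"); cv2.imwrite("pics/side12.png",cv2.resize(s["frame"][180:380,180:380],None,fx=3,fy=3))
E
```

```text
time: 17.72
tool_pos: [443.9, -366.0, 76.6]
tcp_rot: [1.592, 1.188, -0.549]
contact_force: [0.2, 0.4, 0.1]
grip_width: 0.5
17.7167 [-0.8934, 0.4545, 1.9217, 0.313, 0.4217, -0.5869] [ 443.9 -366.    76.6] 575.3 0.5 [0.2 0.4 0.1]
[[ 0.318  0.78  -0.539]
 [-0.195 -0.502 -0.842]
 [-0.928  0.373 -0.008]]
tilt 21.91
delta cm [ 3.54 -1.32 -1.97] len 42.6
```

View pics/side12.png

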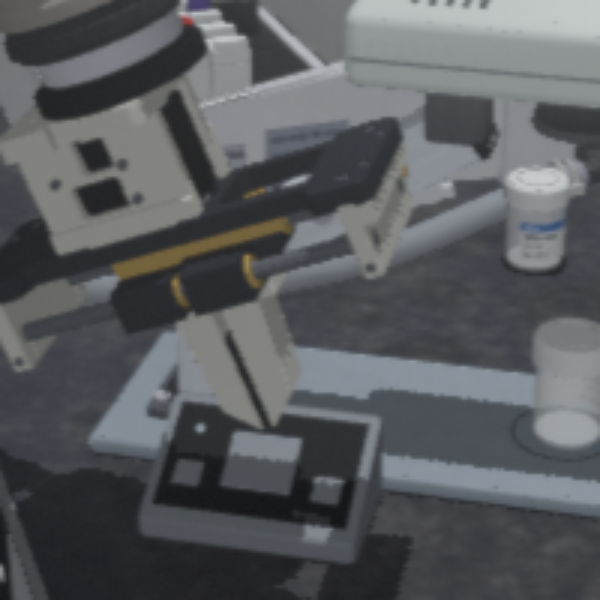

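```bash
python3 -m crank '[{"dx":1.1,"dy":-0.7,"dz":-0.7,"spin":0},{"dx":1.9,"dy":-1.1,"dz":-1.2,"spin":0},{"dx":2.3,"dy":-1.3,"dz":-1.5,"spin":0},{"dx":2.3,"dy":-1.3,"dz":-1.5,"spin":0}]' 0; python3 st.py | head -1; python3 -m crank '[{"dx":0.4,"dy":-0.16,"dz":-0.25,"spin":0},{"dx":0.4,"dy":-0.16,"dz":-0.25,"spin":0}]' 0;  python3 - <<'E'
from w import *
s=capture("side"); cv2.imwrite("pics/side13.png",cv2.resize(s["frame"][240:380,200:340],None,fx=4,fy=4))
E
```

```text
time: 18.1
tool_pos: [449.5, -350.9, 51.3]
tcp_rot: [1.593, 1.187, -0.549]
contact_force: [0.4, -0.2, -0.1]
grip_width: 0.3
18.1 [-0.8625, 0.4938, 1.9579, 0.3507, 0.3427, -0.6022] [ 449.5 -350.9   51.3] 570.2 0.3 [ 0.4 -0.2 -0.1]
time: 18.27
tool_pos: [450.9, -349.3, 47.0]
tcp_rot: [1.592, 1.187, -0.55]
contact_force: [-0.1, 0.1, -1.0]
grip_width: 0.2
```

View pics/side13.png

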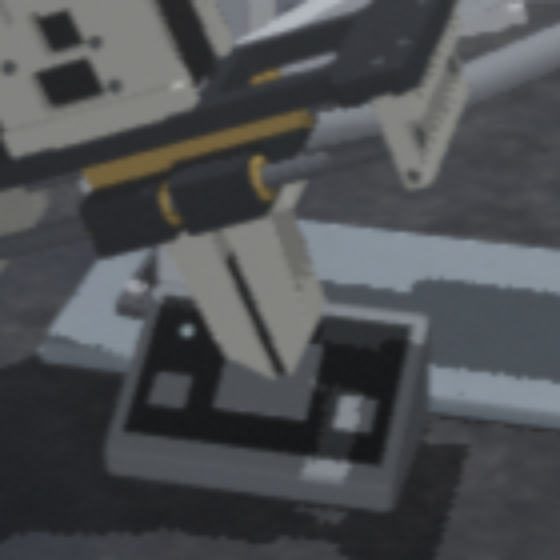

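```bash
python3 -m crank '[{"dx":0.2,"dy":-0.08,"dz":-0.12,"spin":0},{"dx":0.4,"dy":-0.16,"dz":-0.25,"spin":0},{"dx":0.4,"dy":-0.16,"dz":-0.25,"spin":0}]' 0; python3 -m crank '[{"dx":0.16,"dy":-0.06,"dz":-0.1,"spin":0},{"dx":0.16,"dy":-0.06,"dz":-0.1,"spin":0}]' 0
```

```text
time: 18.57
tool_pos: [451.8, -346.7, 42.0]
tcp_rot: [1.594, 1.188, -0.549]
contact_force: [-0.5, 0.1, 0.3]
grip_width: 0.2
time: 18.73
tool_pos: [452.4, -345.9, 40.3]
tcp_rot: [1.594, 1.188, -0.549]
contact_force: [-0.2, -0.0, -0.6]
grip_width: 0.2
```

```bash
python3 -m crank '[{"dx":0.12,"dy":-0.05,"dz":-0.07,"spin":0},{"dx":0.12,"dy":-0.05,"dz":-0.07,"spin":0}]' 0|grep -E "pos|force"; python3 -m crank '[{"dx":0.12,"dy":-0.05,"dz":-0.07,"spin":0},{"dx":0.12,"dy":-0.05,"dz":-0.07,"spin":0}]' 0|grep -E "pos|force"; python3 st.py|head -1
```

```text
tool_pos: [452.8, -345.4, 39.1]
contact_force: [0.1, 0.6, -0.5]
tool_pos: [453.2, -344.8, 37.8]
contact_force: [-0.7, 0.4, 0.7]
19.0667 [-0.847, 0.5188, 1.9693, 0.3725, 0.3058, -0.6114] [ 453.2 -344.8   37.8] 569.4 0.1 [-0.7  0.4  0.7]
```

```bash
python3 -m crank '[{"dx":0.12,"dy":-0.05,"dz":-0.07,"spin":0},{"dx":0.12,"dy":-0.05,"dz":-0.07,"spin":0}]' 0|grep -E "pos|force"; python3 -m crank '[{"dx":0.12,"dy":-0.05,"dz":-0.07,"spin":0},{"dx":0.12,"dy":-0.05,"dz":-0.07,"spin":0}]' 0|grep -E "pos|force"; python3 st.py|head -1;  python3 - <<'E'
from w import *
s=capture("side"); cv2.imwrite("pics/side14.png",cv2.resize(s["frame"][290:370,220:320],None,fx=7,fy=7,interpolation=cv2.INTER_CUBIC))
E
```

```text
tool_pos: [453.6, -344.3, 36.6]
contact_force: [1.1, -0.0, 0.6]
tool_pos: [454.1, -344.0, 35.6]
contact_force: [-1.1, -1.1, 2.8]
19.4 [-0.8441, 0.5233, 1.9711, 0.3777, 0.2981, -0.6143] [ 454.1 -344.    35.6] 569.7 0.5 [-1.1 -1.1  2.8]
```

View pics/side14.png

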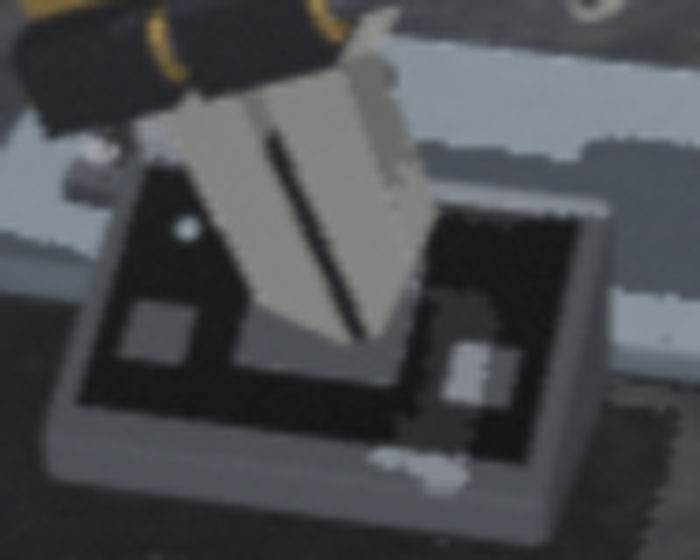

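```bash
python3 -m crank '[{"dx":0.08,"dy":-0.03,"dz":-0.05,"spin":0},{"dx":0.08,"dy":-0.03,"dz":-0.05,"spin":0}]' 0|grep -E "pos|force"; python3 -m crank '[{"dx":0.08,"dy":-0.03,"dz":-0.05,"spin":0},{"dx":0.08,"dy":-0.03,"dz":-0.05,"spin":0}]' 0|grep -E "pos|force"; python3 st.py|head -1
```

```text
tool_pos: [454.4, -343.7, 34.9]
contact_force: [-1.5, -1.9, 4.4]
tool_pos: [454.7, -343.6, 34.4]
contact_force: [-6.2, -0.6, 9.9]
19.7833 [-0.8424, 0.5256, 1.9722, 0.3805, 0.2935, -0.6157] [ 454.7 -343.6   34.4] 569.9 0.2 [-6.2 -0.6  9.9]
```

```bash
python3 -m crank '[{"dx":0.07,"dy":-0.03,"dz":-0.04,"spin":0},{"dx":0.07,"dy":-0.03,"dz":-0.04,"spin":0},{"dx":0.07,"dy":-0.03,"dz":-0.04,"spin":0}]' 0|grep -E "pos|force"; python3 - <<'E'
from w import *
s=capture("side"); cv2.imwrite("pics/side15.png",cv2.resize(s["frame"][290:370,220:320],None,fx=7,fy=7,interpolation=cv2.INTER_CUBIC))
E
```

```text
tool_pos: [454.8, -343.5, 34.2]
contact_force: [-7.5, -1.2, 13.0]
```

View pics/side15.png

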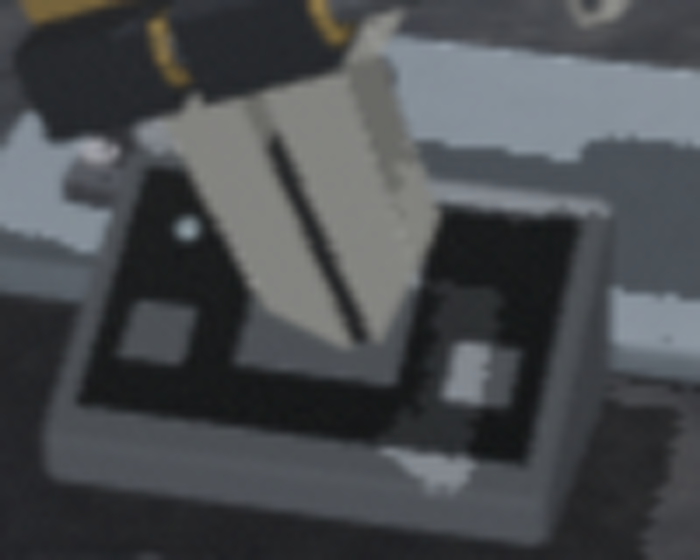

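```bash
python3 -m crank '[{"dx":-0.8,"dy":0.3,"dz":0.5,"spin":0},{"dx":-2.5,"dy":1,"dz":1.5,"spin":0},{"dx":-4.5,"dy":1.3,"dz":2,"spin":0},{"dx":-8,"dy":1.3,"dz":3,"spin":0},{"dx":-12,"dy":1.3,"dz":4,"spin":0},{"dx":-15,"dy":1.3,"dz":5,"spin":0},{"dx":-15,"dy":1.3,"dz":5,"spin":0},{"dx":-15,"dy":1.3,"dz":5,"spin":0}]' 0; python3 st.py|head -1; python3 - <<'E'
from w import *
s=capture("side"); cv2.imwrite("pics/side16.png",cv2.resize(s["frame"][140:370,200:460],None,fx=3,fy=3)); cv2.imwrite("pics/wrist16.png",capture("wrist")["frame"])
hsv=cv2.cvtColor(s["frame"],cv2.COLOR_BGR2HSV); m=cv2.inRange(hsv,(8,110,80),(32,255,255))
k,_,st,ce=cv2.connectedComponentsWithStats(m)
for i in range(1,k):
    if st[i][4]>3 and 280<ce[i][0]<360 and 200<ce[i][1]<300: print(st[i],ce[i])
E
```

```text
time: 20.75
tool_pos: [389.8, -362.6, 178.3]
tcp_rot: [1.59, 1.185, -0.554]
contact_force: [-0.1, -0.1, 0.0]
grip_width: 0.4
20.75 [-0.9901, 0.2259, 1.9126, 0.26, 0.6668, -0.5947] [ 389.8 -362.6  178.3] 532.3 0.4 [-0.1 -0.1  0. ]
[309 234   6   6  28] [311.17857143 236.60714286]
```

View pics/side16.png

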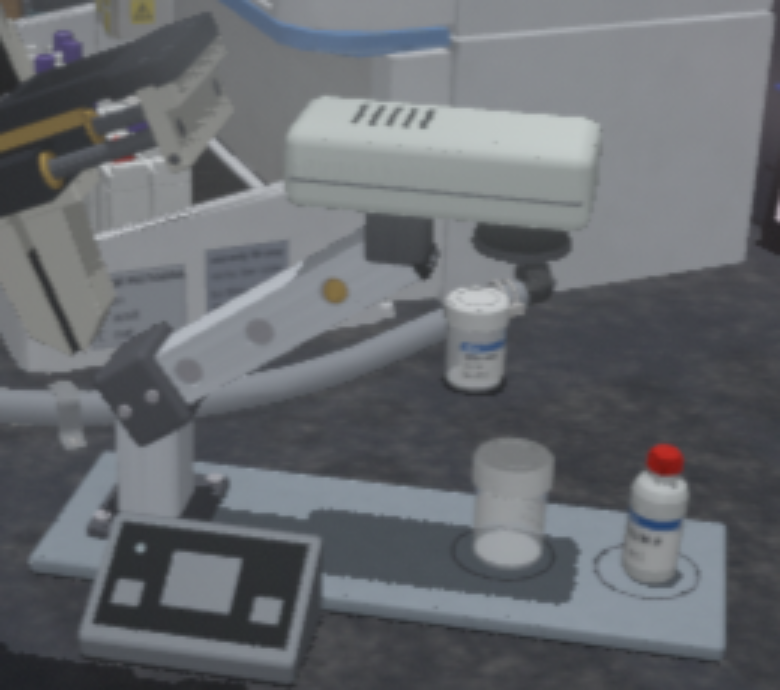

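View pics/wrist16.png

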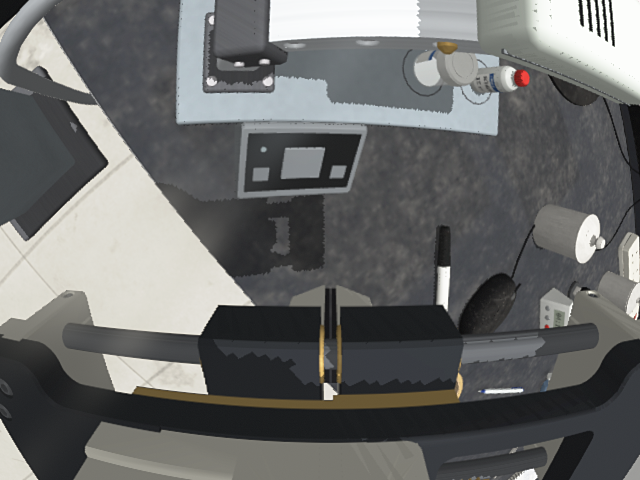

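```bash
python3 - <<'E'
from h import *
print(proj(capture("side"),(613,-330.5,179.8)),"seen ~(374,220)")
print(sensors.get_obs()['time'],bot.close_job())
E
```

```text
[374.95601471 222.33331685] seen ~(374,220)
the job is handed in; nothing more can be done
20.9 None
```

The job is done and handed in at 20.9 s. The boom is latched with its lens over the near ring, where the squat jar stands, and the capture key has been pressed.

**What I did**
- **Boom:** I squeezed both pins until the fingers read 30.8 mm, which is flush, and slid the boom down the tube. The tool travelled about 46.5 mm against a nominal 45 mm. I then opened the gripper and backed off.
- **Key:** I pressed it with closed fingertips along its normal to about 14 N, with the tips inside the key's outline. Then I moved clear.

**Last checks**
- **Pins:** After release the wrist view showed both pins standing out. In the final pictures the right pin still stood out, in the same place in the side view. The left pin was hidden then.
- **Lens:** It appeared at about (374, 220) in the side view, against (375, 222) expected over the near ring.
- **Jar and bottle:** Both looked unmoved in the pictures.
- **Arm:** It touched nothing, with wrist forces near 0 N.

**Doubts**
- **Gripper tilt:** The move command cannot tilt the tool directly. I got the tilt by pushing the arm against its reach limits, and gripped the boom at about 26°, not the 35° described. At 35°, joint 5 reached its limit before the grip.
- **Joint range:** While stretched, joint 3 read 0.036 against a stated minimum of 0.04, apparently held there by the controller. I cannot tell whether that counts as passing its range.
- **Key registration:** The console gives no visible sign that the press registered, so that rests on the measured force.

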